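Hold a key machine's sprung carriage at the set mark

ROBOT

A 7-joint arm with a two-finger parallel gripper is mounted at the origin on the work surface. World frame = base frame: x ahead of the robot, y to its left, z up, the work surface at z = 0. Lengths are in m, angles in rad, forces in N, time in s.
With the tool pointing down it reaches from about 0.4 to 0.9 m from the base axis. Payload 5.5 kg.
Tool frame: the origin (TCP) lies at the very end of the fingers, on their centre line; the grasp point (between the pads) lies 19 mm behind it; z points along the fingers, y is the line along which they close (so a half turn about z gives the same grasp; the last joint's range is limited). The gripper opens to 92 mm and grips with 3 to 60 N. Pads are 19 mm wide; open, the fingers measure 130 mm over their backs; the gripper's body (75 mm by 190 mm) begins 47 mm behind the grasp point.
Start: joints at [-0.872, 0.501, -0.427, 1.55, 0.221, 1.138, -0.21], TCP at [0.274, 0.589, 0.227] pointing down, gripper open.
Joint ranges: [-2.88, 2.88], [-0.31, 2.03], [-1.54, 1.56], [0.2, 2.42], [-1.41, 4.55], [0.19, 2.02], [-2.57, 2.57]. Speed limits (rad/s): [2.57, 2.57, 3.14, 3.14, 3.14, 3.14, 3.14].

INTERFACE

Orientations are given as a unit quaternion [x, y, z, w].
In Python, from workcell import r, viewer, ticket, spotter gives the robot as it stands.
- The arm moves only by the tool arm_command, never from a script. Its argument "rows" is a list of rows, each an object with "xyz": the shift along the world's x, y, z in mm, a list of three; "spin": the turn about the world's z in degrees. A call has exactly 10 rows; each row shifts and turns the commanded pose from where the row before left it; what a row does not reach is not made up. A row lasts 1/8 s, in which the tool goes at most 62.5 mm and 10.7 degrees, less where a joint would pass 70% of its speed; a pose out of reach is approached as far as the arm can. A call with a gripper value outside its range is refused whole. "claw" is the opening, from 0 (shut) to 1 (fully open), set as the call begins (left out, the last holds). The fingers move at their own pace and stop on an object; "squeeze" is the grip in N (left out, the last holds). Time passes only in rows, so rows that do not move let the fingers close, or fill a call up. It gives the time, the measured TCP pose, the force, the opening and the grip force at its end, in the units of the state.
- r.state(): the state, without advancing time (a new reading comes with each control period).
- viewer.snapshot(name): name is "scene" or "top" or "wrist"; returns a dict with "image" (384x512x3 uint8, red, green, blue), "fx", "fy", "cx", "cy" (pixels), "rvec" (rotation vector, rad) and "tvec" (3), from world to camera coordinates, as OpenCV has them. Camera axes: x right, y down, z forward; pixel columns grow to the right and rows downward; lengths in m; the calibration is good to about 2 mm. A picture is of the moment at which its call begins. There is no depth.
- ticket.hand_in(): hands the job in; it is judged then, once.
Trained networks look in a picture, given as the dict that the camera call returned (one of the last four; its "shot" number tells which), for a name from the list of things; names that differ only in an ending like _2 or _b are one class to them, and where a whole thing is asked for, a point or a joint stands for the part that bears it (a point fixed in the world has none). Each returns a list of dicts, best first, with "p" (0 to 1); they miss things now and then, are a little off and sometimes report something else, mostly with a low value. They report only what shows in the picture. A call takes as long as a camera call.
- spotter.recognise(picture, name): "rect" ([left, top, width, height] in pixels, round what is visible of it).
- spotter.masks_of(picture, name): "mask" (384x512 bool, what is visible of it) and "rect" ([left, top, width, height] in pixels, round what is visible of it).
The state is a dict: "time": time; "joints": joint angles; "joint_velocities": joint speeds; "tau": joint torques, N m; "eef_pos": TCP position; "eef_rot": TCP orientation; "force": force on the tool from outside, world axes, zero at the start; "wrist_torque": the same for the moment, N m; "finger_gap": finger opening in m; "finger_force": force on a finger pad.
Only numpy, scipy, OpenCV 4.12 (cv2) and the standard library are available. Lean on these libraries where they do the work, as an engineer would, in place of code of your own. Each camera call takes 0.05 s, during which the arm holds its last target. There are 200 camera calls.

TASK

With the motor off, use the hand lever of the key cutting machine to bring its rocking carriage up until its pointer stands at the mark set on the white depth arc, and keep it steady there for five seconds so the gap to the cutter can be checked. Then ease the carriage back on to its rest stop without letting it bang, let go of the lever and clear the hand. Work by the lever only: keep hand and arm off the carriage and its vises, never run the carriage into the cutter, and leave the set mark and the things on the bench as they are.

Things in the scene. Friction and masses are not known exactly. Their poses are not given: they have to be found in the camera images.
- machine: Bench key duplicating machine, fixed: grey bed 300 mm (its x) by 360 mm (its y), bed top 50 mm up; motor and cutter head up to 260 mm high on its +y side. Origin on the bench, middle of the bed in x; the bed reaches from y -170 to +190 mm. x axis along the rocking shaft, away from the robot; -y the operator's side, +y the cutter side. Upright, turned only about the vertical.
- shaft (a point): Point on the axis of the rocking shaft at mid length: machine x = 0, y = -30 mm, z = 95 mm. The shaft runs level along the machine's x axis; carriage, hand lever and set mark all turn about it.
- carriage (a joint): Tilt in rad of the rocking carriage (shaft sleeve, pointer, vise block): 0 upright, positive to the cutter, negative to the operator. Left alone it leans on its rest stop at -0.36; beyond +0.33 it runs into the cutter. Top-heavy: falls away from upright to either side. Faster than 0.45 rad/s near the rest stop is a bang.
- vises: Vise block bolted on the carriage: counterweight foot, grey casting, two steel vises with brass keys and black wing nuts; 164 mm long, top 130 mm from the shaft. Do not touch. Origin on the shaft, z along the pointer. Whole carriage, nominal: 3.9 kg, inertia about the shaft 0.010 kg m2, gravity torque 0.56 N m x sin(tilt) (both x 0.85 to 1.2), drag 0.15 N m s/rad, dry friction 0.003 N m.
- lever (a joint): Angle in rad of the hand lever relative to the carriage, same sense (lever's tilt = carriage + lever), -0.9 to 0.9. It drives the carriage only through a torsion spring, about 0.3 N m/rad, slack at 0. It is too weak to hold the carriage: with the lever held still that falls to one side (time constant 0.45 to 1 s). Lever 0.11 kg; released at rest it reads about -0.1.
- lever_knob (a point): Centre of the black ball knob, 36 mm across, on top of the hand lever (12 mm steel bar) at the machine's near end, machine x = -140 mm. It moves on a circle of radius 175 mm about the shaft: at lever tilt a, machine y = -30 + 175 sin(a), z = 95 + 175 cos(a) mm. Can be pinched from above with a finger either side along the machine's x axis; it turns between the pads.
- pointer_tip (a point): Tip of the carriage's black pointer, 135 mm from the shaft's axis, at the machine's far end (machine x = 135 mm), in front of the white depth arc with dark division lines. Straight above the shaft at carriage = 0; its z axis lies along the pointer, outward from the shaft.
- mark_tip (a point): Inner tip of the set mark, a 20 mm steel clip with a brass thumb screw on the rim of the white depth arc, 145 mm from the shaft's axis, machine x = 135 mm; z axis outward from the shaft. The reading is right when the pointer is in line with it within 0.08 rad (11 mm at the pointer's tip).
- set_mark (a joint): Angle in rad of the set mark about the shaft, same zero and sense as carriage: the carriage tilt that is asked for, between -0.14 and 0.14. The clip can slide along the arc if knocked; leave it.
- padlock: Brass padlock, 50 mm wide, 74 mm high with its shackle, standing on the bench. Leave alone. Origin under its body.
- big_padlock: Larger brass padlock, 63 mm wide, 93 mm high, standing on the bench. Leave alone. Origin under its body.
- lock_cylinder: Brass lock cylinder, 60 mm long, 33 mm high, on the bench. Leave alone. Origin under its middle.
- screwdriver: Screwdriver 190 mm long lying on the bench. Leave alone. Origin under its middle.
- oil: Clear oil bottle, 48 mm across, 130 mm high. Leave alone. Origin under its middle.
- brush: Chip brush 150 mm long lying on the front of the machine's bed. Leave alone. Origin under its middle.

How it is judged:
On the way:
1. the pointer stays at the set mark for five seconds (4.5 s counts) without a break (angle between the z axis of pointer_tip and the z axis of mark_tip, either way round below 0.08 rad), for 4.5 s.
At the end, for the whole second after the job is handed in: After the pointer has been within 0.08 rad of the set mark for 4.5 s without a break, the carriage is back on its rest stop (tilt below -0.33 rad), carriage and lever at rest and released (value of joint carriage below -0.33 rad and velocity of joint carriage between -0.1 and 0.1 rad/s and velocity of joint lever between -0.2 and 0.2 rad/s); the robot touches nothing.
It fails at once if hand or arm touches the carriage or its vises (contact force between any of the fingers, the arm and vises above 1 N).
It fails at once if the carriage is run into the cutter (tilt beyond 0.33 rad) (value of joint carriage above 0.33 rad).
It fails at once if the carriage bangs on to its rest stop (faster than 0.45 rad/s within the last 0.08 rad) (value of joint carriage below -0.28 rad and velocity of joint carriage below -0.45 rad/s).
It fails at once if the set mark is shifted (distance of mark_tip from where it was at the start of the episode above 0.006 m).
It fails at once if a thing on the bench is disturbed (distance of any of padlock, big_padlock, lock_cylinder, screwdriver, oil, brush from where it was at the start of the episode above 0.03 m).
It also fails if it takes over 64 s, if anything falls off the work surface, if the arm or the gripper's body presses on something with over 40 N, if the wrist force passes 120 N, or if a joint passes its speed limit or range.

## Working session

There is one attempt and no reset: what is moved stays moved. The work goes in short steps, Python scripts to look and compute and a tool call to move; the robot and the scene stay as the last step left them, time stands still between calls to the robot, and variables do not carry over. Pictures are saved under pics/ and viewed, at most 10 in all, crops included, and the job is handed in when it is done.

Besides the shell and the picture viewer there is one more tool, called after ">>>" by a JSON object that holds its "op" and its "data", one argument or row to a line. arm_command: Moves the arm, as the interface text tells. Its arguments: {"type":"object","properties":{"rows":{"type":"array"},"claw":{"type":"number"},"squeeze":{"type":"number"}},"required":["rows"]}

```bash
ls; mkdir -p pics
python3 - <<'E'
from workcell import r, viewer, spotter
import cv2, numpy as np
ims=[]
for n in ["scene","top","wrist"]:
    s=viewer.snapshot(n)
    cv2.imwrite(f"pics/{n}0.png",s["image"][:,:,::-1])
    print(n,s["fx"],s["cx"],s["cy"],np.round(s["rvec"],3),np.round(s["tvec"],3))
    for k in ["machine","lever_knob","pointer_tip","mark_tip","vises","lever","set_mark","carriage","padlock","big_padlock","oil","brush"]:
        d=spotter.recognise(s,k)
        print(k,[(np.round(x["rect"],0).tolist(),round(x["p"],2)) for x in d[:2]])
print(r.state())
E
```

```text
pics
scene 360.7513510229379 251.75246745915953 193.7260794166032 [ 1.793  1.81  -0.706] [ 0.033 -0.323  1.696]
machine [([221.0, 148.0, 128.0, 131.0], 0.83), ([370.0, 204.0, 19.0, 22.0], 0.45)]
lever_knob [([252.0, 147.0, 37.0, 46.0], 0.8)]
pointer_tip [([251.0, 146.0, 39.0, 108.0], 0.94)]
mark_tip [([100.0, 206.0, 21.0, 15.0], 0.39), ([270.0, 210.0, 8.0, 10.0], 0.38)]
vises [([252.0, 180.0, 36.0, 65.0], 0.83)]
lever [([254.0, 148.0, 30.0, 41.0], 0.69), ([237.0, 200.0, 13.0, 36.0], 0.51)]
set_mark [([254.0, 146.0, 33.0, 47.0], 0.73), ([269.0, 208.0, 6.0, 11.0], 0.38)]
carriage [([255.0, 149.0, 31.0, 108.0], 0.64)]
padlock [([140.0, 178.0, 11.0, 21.0], 0.4)]
big_padlock [([368.0, 204.0, 20.0, 25.0], 0.52), ([253.0, 149.0, 36.0, 105.0], 0.16)]
oil [([375.0, 221.0, 20.0, 33.0], 0.8)]
brush [([237.0, 199.0, 12.0, 36.0], 0.51), ([273.0, 210.0, 4.0, 13.0], 0.31)]
top 401.4092268339026 257.06567387319114 190.3882127939528 [ 2.157 -2.143  0.176] [-0.04   0.614  1.244]
machine [([146.0, 121.0, 132.0, 121.0], 0.92)]
lever_knob [([213.0, 219.0, 38.0, 20.0], 0.53)]
pointer_tip [([212.0, 139.0, 
[... 790 characters left out ...]
0091946, -0.42702541,  1.55039718,  0.22077153,
        1.13832314, -0.2103053 ]), 'joint_velocities': array([-3.95421974e-04,  1.14032331e-04, -1.16611555e-05,  7.70461275e-04,
        5.86535035e-04,  2.36967496e-03, -1.46624041e-03]), 'tau': array([ 3.01335449e-04, -5.66419995e+01, -5.81013501e+00, -2.79510695e+01,
       -6.66733948e-02,  2.06695951e-02,  9.46511477e-06]), 'eef_pos': array([0.27433789, 0.58925759, 0.22671986]), 'eef_rot': array([ 2.16171639e-01,  9.76355376e-01, -4.12416116e-06, -3.85027600e-05]), 'force': array([ 0.34180932, -0.03166902, -0.44373431]), 'wrist_torque': array([ 0.02003013, -0.03026906,  0.02041763]), 'finger_force': 0.0, 'finger_gap': 0.09177684992654768}
```

View images.

Run:
```python
import cv2
a=cv2.imread("pics/scene0.png");b=cv2.imread("pics/top0.png")
cv2.imwrite("pics/s1.png",cv2.resize(a[125:285,210:400],None,fx=4,fy=4,interpolation=2)[:600,:800])
cv2.imwrite("pics/t1.png",cv2.resize(b[110:260,130:300],None,fx=4,fy=4,interpolation=2))
```

```text
(no output)
```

View pics/s1.png

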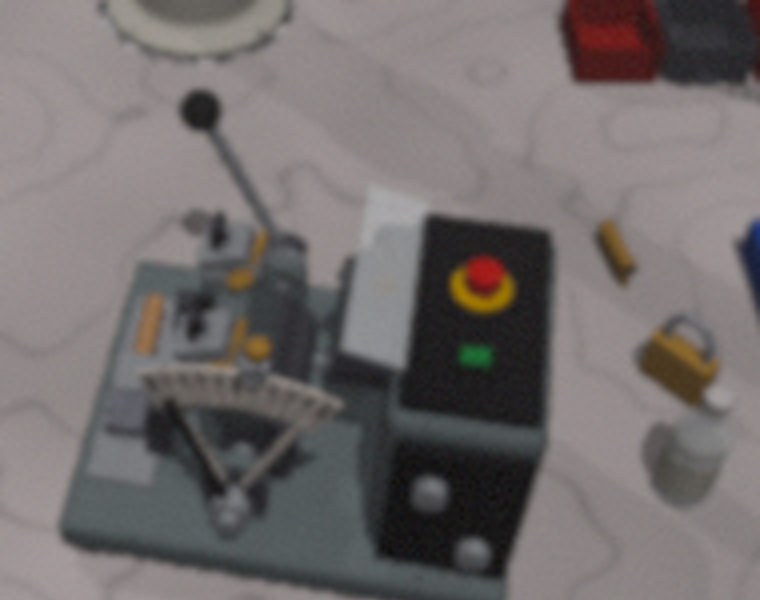

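View pics/t1.png

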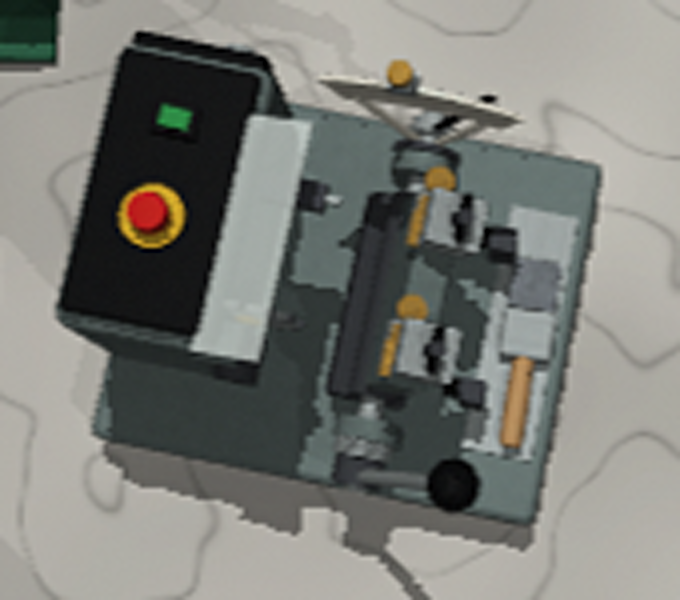

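```bash
cat > h.py <<'E'
import numpy as np, cv2
from scipy.optimize import least_squares
from scipy.spatial.transform import Rotation as R
S=dict(fx=360.7513510229379)
def proj(s,P):
    K=np.array([[s["fx"],0,s["cx"]],[0,s["fy"],s["cy"]],[0,0,1]])
    return cv2.projectPoints(np.atleast_2d(np.array(P,float)),np.array(s["rvec"],float),np.array(s["tvec"],float),K,None)[0][:,0]
def m2w(m,P):
    P=np.atleast_2d(np.array(P,float));c,s=np.cos(m[2]),np.sin(m[2])
    return np.c_[m[0]+c*P[:,0]-s*P[:,1],m[1]+s*P[:,0]+c*P[:,1],P[:,2]]
def arc(x,rad,a): return [x,-.03+rad*np.sin(a),.095+rad*np.cos(a)]
E
python3 - <<'E'
from h import *
from workcell import viewer,r
S={n:viewer.snapshot(n) for n in ["scene","top","wrist"]}
import pickle; pickle.dump(S,open("S0.pkl","wb"))
obs=[("scene",[.15,-.17,.05],(226.5,256.5)),("scene",[-.15,-.17,.05],(245,191)),
("top",[.15,-.17,.05],(280.5,152)),("top",[-.15,-.17,.05],(262.5,241)),("top",[-.15,.19,.05],(153.8,218.5)),
("scene","k",(260.25,152.5)),("top","k",(243,231.25)),("scene","p",(210+165/4,125+402/4)),("scene",[.135,-.03,.095],(210+232/4,125+500/4))]
def f(p):
    e=[]
    for n,P,uv in obs:
        if P=="k":P=arc(-.14,.175,p[3])
        if P=="p":P=arc(.135,.135,p[4])
        e+=list(proj(S[n],m2w(p,P))[0]-uv)
    return np.array(e)
best=min((least_squares(f,[.6,0,y,-.46,-.36],loss="soft_l1") for y in (-3,-1.5,0,1.5)),key=lambda q:q.cost)
print(best.x,best.cost);print(np.round(f(best.x).reshape(-1,2),1))
m=best.x[:3]
print("knob",m2w(m,arc(-.14,.175,best.x[3])),"far",m2w(m,[[.15,0,0]]))
for a in (-.14,-.07,0,.07,.14): print(a,[np.round(proj(S[n],m2w(m,[arc(.135,.145,a),arc(.135,.165,a)])),1).tolist() for n in ("scene","top")])
s=S["wrist"];T=R.from_rotvec(s["rvec"]).as_matrix();C=-T.T@np.array(s["tvec"]);st=r.state()
t=R.from_quat(st["eef_rot"]).as_matrix()
print("cam in tool",t.T@(C-st["eef_pos"]),"\n",t.T@T.T)
E
```

```text
[ 0.63216097  0.08510055 -0.1895187  -0.46985054 -0.39253195] 8.249261478425058
[[-2.3 -0.5]
 [-0.7 -2.3]
 [-0.4 -2. ]
 [-0.1  0.1]
 [-3.2  0.3]
 [-0.4 -0.2]
 [-0.2 -0.2]
 [-0.1 -0.7]
 [ 0.1  1.6]]
knob [[0.47408991 0.00419863 0.25103629]] far [[0.77947523 0.05684261 0.        ]]
-0.14 [[[262.0, 222.5], [261.1, 218.0]], [[241.8, 130.2], [242.6, 128.2]]]
-0.07 [[[265.6, 222.8], [265.2, 218.4]], [[238.2, 129.3], [238.5, 127.3]]]
0 [[[269.1, 223.3], [269.3, 218.9]], [[234.7, 128.6], [234.4, 126.4]]]
0.07 [[[272.7, 223.9], [273.4, 219.6]], [[231.1, 128.0], [230.2, 125.7]]]
0.14 [[[276.3, 224.7], [277.5, 220.6]], [[227.6, 127.4], [226.2, 125.0]]]
cam in tool [ 0.08071605 -0.00096428 -0.15890459] 
 [[-4.26707282e-04 -9.54762207e-01 -2.97370050e-01]
 [ 9.99999698e-01 -2.14083035e-04 -7.47582892e-04]
 [ 6.50102008e-04 -2.97370279e-01  9.54762009e-01]]
```

Run:
```python
from h import *
from workcell import viewer
av={}
for n,k in (("scene",5),("top",4)):
    L=[viewer.snapshot(n) for _ in range(k)]
    av[n]=np.mean([s["image"].astype(float) for s in L],0)
    print(n,np.std(np.array([s["image"].astype(float) for s in L]),0).mean())
    np.save(f"ref_{n}.npy",av[n])
a=av["scene"][200:260,235:305]; b=av["top"][118:168,200:270]
def up(x,h): return cv2.resize(x[:,:,::-1].clip(0,255).astype(np.uint8),(int(h*x.shape[1]/x.shape[0]),h),interpolation=cv2.INTER_CUBIC)
A=up(a,600);B=up(b,600)
cv2.imwrite("pics/a2.png",A);cv2.imwrite("pics/b2.png",B[:, :800]);print(A.shape,B.shape)
```

```text
scene 1.3087358297287697
top 0.5028006606197022
(600, 700, 3) (600, 840, 3)
```

View pics/a2.png

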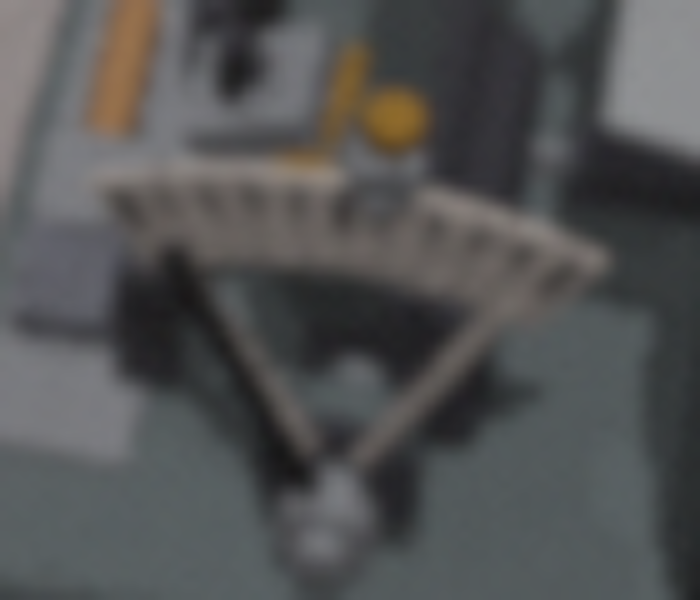

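View pics/b2.png

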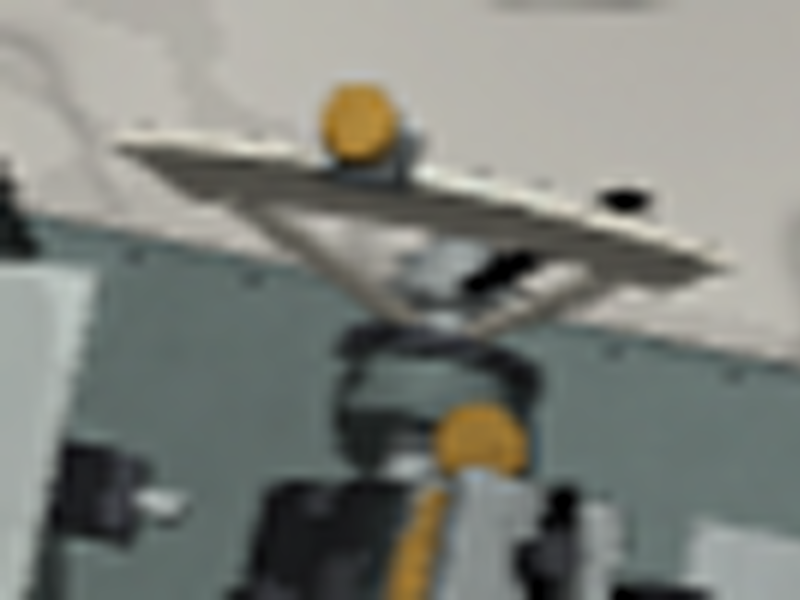

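Run:
```python
from h import *
import pickle
S=pickle.load(open("S0.pkl","rb"))
sc=lambda u,v:(235+u/10,200+v/10-0); tp=lambda u,v:(200+u/12,118+v/12)
obs=[("scene",[.15,-.17,.05],(226.5,256.5),2),("scene",[-.15,-.17,.05],(245,191),2),
("top",[.15,-.17,.05],(280.5,152),1.5),("top",[-.15,-.17,.05],(262.5,241),1.5),("top",[-.15,.19,.05],(153.8,218.5),1.5),
("scene","k",(260.25,152.5),.4),("top","k",(243,231.25),.4),
("scene","p",sc(168,248),.7),("top","p",tp(625,198),.5),
("scene","L",sc(98,180),.6),("scene","Rr",sc(610,258),.6),("top","L",tp(727,266),.6),("top","Rr",tp(118,150),.6),
("scene","c",sc(380,207),.6),("top","s",tp(360,125),.6),("scene","s",sc(395,120),.6),("top","c2",tp(388,160),.8)]
def f(p,w=True):
    e=[]
    off={"scene":p[8:10],"top":p[10:12]}
    for n,P,uv,sg in obs:
        x=.135
        if P=="k":P=arc(-.14,.175,p[3])
        elif P=="p":P=arc(.135,.135,-.36)
        elif P=="L":P=arc(x-.004,p[4],-p[5])
        elif P=="Rr":P=arc(x-.004,p[4],p[5])
        elif P=="c":P=arc(x,.145,p[6])
        elif P=="c2":P=arc(x,.155,p[6])
        elif P=="s":P=arc(p[7],p[12],p[6])
        d=(proj(S[n],m2w(p,P))[0]+off[n]-uv); e+=list(d/sg if w else d)
    return np.array(e+list(np.array(p[8:12])/.8)) if w else np.array(e).reshape(-1,2)
b=least_squares(f,[.632,.085,-.19,-.46,.15,.5,.07,.15,0,0,0,0,.16],loss="soft_l1")
sd=np.sqrt(np.diag(np.linalg.inv(b.jac.T@b.jac)))
for n,v,s in zip("x y yaw lev R phi mark xs o o o o rs".split(),b.x,sd): print(n,round(v,4),round(s,4))
for o,e in zip(obs,f(b.x,False)): print(o[0],o[1],np.round(e,1))
np.save("m.npy",b.x)
print("knob",m2w(b.x,arc(-.14,.175,b.x[3])))
```

```text
x 0.6276 0.0029
y 0.0838 0.0028
yaw -0.1788 0.0132
lev -0.4469 0.024
R 0.1591 0.0036
phi 0.4742 0.0141
mark 0.0593 0.0074
xs 0.1256 0.0023
o 0.4746 0.7344
o 0.4124 0.7153
o 0.6366 0.7974
o 0.0743 0.7306
rs 0.1836 0.0033
scene [0.15, -0.17, 0.05] [-1.8 -0.7]
scene [-0.15, -0.17, 0.05] [-1.  -2.4]
top [0.15, -0.17, 0.05] [ 0.2 -1.1]
top [-0.15, -0.17, 0.05] [1.5 1.1]
top [-0.15, 0.19, 0.05] [-1.8  2.5]
scene k [ 0.2 -0.8]
top k [0.2 1. ]
scene p [ 1.3 -0.7]
top p [-0.1  0.6]
scene L [-0.2  0.5]
scene Rr [-0.5  0.2]
top L [-0.  -3.7]
top Rr [-0.3 -3.4]
scene c [-0.4  2.4]
top s [0. 0.]
scene s [-0.1 -0. ]
top c2 [-0.5 -2.9]
knob [[0.47107816 0.00476979 0.25281211]]
```

>>> {"op": "arm_command", "data": {
  "rows": [
    {"xyz":[0,-20,55],"spin":-7},
    {"xyz":[10,-30,45],"spin":-8},
    {"xyz":[20,-50,20],"spin":-7.5},
    {"xyz":[20,-55,10],"spin":-7.5},
    {"xyz":[20,-55,0],"spin":-7.5},
    {"xyz":[20,-55,0],"spin":-7.5},
    {"xyz":[20,-55,0],"spin":-7.5},
    {"xyz":[20,-55,0],"spin":-7.5},
    {"xyz":[20,-55,0],"spin":-7.5},
    {"xyz":[20,-55,0],"spin":-7.5}
  ],
  "claw": 0.65,
  "squeeze": 15
}}

```text
time: 3.8
eef_pos: [0.4447, 0.1025, 0.3572]
eef_rot: [0.767, 0.641, 0.001, 0.0]
force: [-0.2, 0.5, 0.6]
finger_gap: 0.0595
finger_force: 0.0
```

Run:
```python
from h import *
from workcell import viewer,r,spotter
s=viewer.snapshot("wrist");st=r.state();print(st["time"],st["eef_pos"],R.from_quat(st["eef_rot"]).as_matrix().round(3).tolist(),st["finger_gap"])
cv2.imwrite("pics/w1.png",s["image"][:,:,::-1])
m=np.load("m.npy");print(proj(s,m2w(m,arc(-.14,.175,m[3]))))
for k in ("lever_knob","lever"): print([(d["rect"],d["p"]) for d in spotter.recognise(s,k)][:2])
g=s["image"].max(2);ms=((g<40)*255).astype(np.uint8)
n,l,q,c=cv2.connectedComponentsWithStats(ms)
for i in range(1,n):
    if q[i][4]>150: print(q[i],c[i])
```

```text
3.85 [0.44724976 0.09346558 0.35716987] [[0.193, 0.981, 0.002], [0.981, -0.193, -0.004], [-0.003, 0.003, -1.0]] 0.059855868914957845
[[305.02356047 276.16819057]]
[([288.2, 147.7, 33.8, 122.2], 0.72)]
[([289.5, 148.8, 28.0, 122.4], 0.57)]
[ 396    0  116   71 5708] [450.89838823  35.35791871]
[296 229  41  44 645] [319.37674419 257.64341085]
[    0   244   512   140 28674] [204.59747506 336.46198647]
[ 354  244  138   85 5510] [418.00145191 279.82577132]
[186 255  20  17 180] [195.40555556 264.71111111]
```

View pics/w1.png

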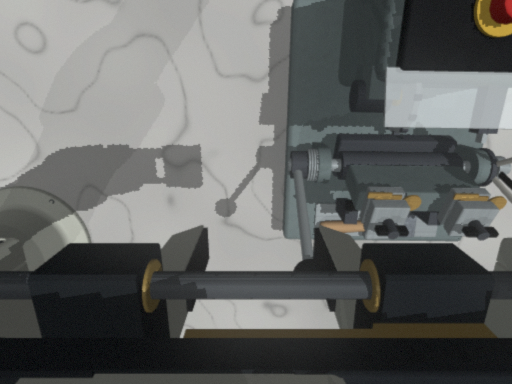

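Run:
```python
from h import *
import pickle
S=pickle.load(open("S0.pkl","rb"));m=np.load("m.npy")
T=np.load("ref_top.npy");C=np.load("ref_scene.npy")
def comps(I,x0,y0,x1,y1,off=(0,0)):
    w=(I[:,:,0]-I[:,:,2]).clip(0); sub=w[y0:y1,x0:x1]
    n,l,q,c=cv2.connectedComponentsWithStats((sub>50).astype(np.uint8))
    for i in range(1,n):
        yy,xx=np.where(l==i)
        if len(yy)>3: print(len(yy),q[i][:4]+[x0,y0,0,0],np.round([np.average(xx+x0,weights=sub[yy,xx]),np.average(yy+y0,weights=sub[yy,xx])],2))
print("top");comps(T,210,115,262,200);print("scene");comps(C,255,175,290,225)
def K(s):return np.array([[s["fx"],0,s["cx"]],[0,s["fy"],s["cy"]],[0,0,1]])
def PM(s):return K(s)@np.c_[R.from_rotvec(s["rvec"]).as_matrix(),np.array(s["tvec"])]
def tri(a,b):
    X=cv2.triangulatePoints(PM(S["top"]),PM(S["scene"]),np.array(a,float).reshape(2,1)-m[10:12,None],np.array(b,float).reshape(2,1)-m[8:10,None])[:,0];X=X[:3]/X[3]
    c,s=np.cos(m[2]),np.sin(m[2]);d=X-[m[0],m[1],0]
    q=np.array([c*d[0]+s*d[1],-s*d[0]+c*d[1],d[2]]);print(X,q,"r",np.hypot(q[1]+.03,q[2]-.095),"ang",np.arctan2(q[1]+.03,q[2]-.095)); print(proj(S["top"],X)+m[10:12],proj(S["scene"],X)+m[8:10])
tri((233,187),(269.5,194.25)); tri((230,128.2),(274.5,212))
```

```text
top
32 [227 125   6   6] [229.45 127.56]
35 [236 152   8   6] [239.59 154.18]
31 [232 159   5  12] [233.87 165.03]
35 [229 184   8   6] [232.68 186.32]
24 [226 191   4   9] [227.4  195.65]
scene
9 [274 184   2   5] [274.45 185.74]
19 [267 193   6   4] [269.68 194.37]
39 [268 206   9   9] [272.61 210.55]
[0.60246886 0.0353344  0.18883939] [-0.01613828 -0.0521915   0.18883939] r 0.09642766567821254 ang -0.2322176824627003
[[233.45776673 187.00124784]] [[270.00685687 194.23085474]]
[0.74824519 0.04279789 0.27874886] [ 0.12598766 -0.01892499  0.27874886] r 0.1840823118790691 ang 0.06019969979574064
[[229.96455734 128.19957278]] [[274.45692153 212.00171182]]
```

>>> {"op": "arm_command", "data": {
  "rows": [
    {"xyz":[7,-25,0],"spin":0},
    {"xyz":[7,-35,0],"spin":0},
    {"xyz":[7,-25,-10],"spin":0},
    {"xyz":[7,-15,-20],"spin":0},
    {"xyz":[0,0,-20],"spin":0},
    {"xyz":[0,0,-10],"spin":0},
    {"xyz":[0,0,0],"spin":0},
    {"xyz":[0,0,0],"spin":0},
    {"xyz":[0,0,0],"spin":0},
    {"xyz":[0,0,0],"spin":0}
  ]
}}

```text
time: 5.2
eef_pos: [0.4726, 0.0044, 0.2972]
eef_rot: [0.766, 0.643, 0.0, 0.0]
force: [-0.4, -0.1, 0.8]
finger_gap: 0.0591
finger_force: 0.0
```

```bash
cat >> h.py <<'E'
import pickle
S0=pickle.load(open("S0.pkl","rb"));M=np.load("m.npy")
def body(th,x,r=.0964,off=.128): return arc(x,r,th+off)
def discs(I):
    I=I.astype(float);w=(I[:,:,0]-I[:,:,2]).clip(0);x0,y0,x1,y1=205,140,262,195
    s=w[y0:y1,x0:x1];n,l,q,c=cv2.connectedComponentsWithStats((s>50).astype(np.uint8));o=[]
    for i in range(1,n):
        yy,xx=np.where(l==i)
        if len(yy)>8:o.append((np.average(xx+x0,weights=s[yy,xx]),np.average(yy+y0,weights=s[yy,xx]),len(yy)))
    return np.array(o)
REF=[(239.59,154.18),(232.68,186.32)]
X=[]
for u in REF:
    b=least_squares(lambda p:(proj(S0["top"],m2w(M,body(-.36,p[0])))[0]+p[1:]-u).tolist()+[p[1]*.5,p[2]*.02],[.05,0,0]);X.append(b.x)
def tilt(I):
    """tilt from far (and near) brass disc in the top picture; returns list of (theta, err px)"""
    o=discs(I);res=[]
    for p in X:
        g=np.arange(-.45,.45,.002);uv=proj(S0["top"],m2w(M,[body(t,p[0]) for t in g]))+p[1:]
        D=np.hypot(uv[:,None,0]-o[None,:,0],uv[:,None,1]-o[None,:,1]) if len(o) else np.full((len(g),1),99)
        i,j=np.unravel_index(D.argmin(),D.shape);res.append((round(g[i],3),round(D[i,j],2)))
    return res
E
python3 - <<'E'
from h import *
from workcell import viewer,r,spotter
print(X,[proj(S0["top"],m2w(M,body(t,X[0][0]))).round(1).tolist() for t in (-.36,0,.1)])
s=viewer.snapshot("wrist");t=viewer.snapshot("top");st=r.state();print(st["time"],st["eef_pos"],st["force"],st["eef_rot"])
cv2.imwrite("pics/w2.png",np.hstack([s["image"][100:384,130:430],cv2.resize(t["image"][110:252,150:300],(300,284))])[:,:,::-1])
print(tilt(t["image"]),discs(t["image"]).round(1).tolist())
m=M;print(proj(s,m2w(m,arc(-.14,.175,m[3]))))
E
```

```text
[array([0.08563866, 0.0109962 , 1.36283927]), array([-0.01792085, -0.00977471, -1.21145112])] [[[239.6, 152.8]], [[227.9, 150.5]], [[224.7, 150.0]]]
5.3 [0.47247317 0.00427908 0.29701386] [-0.01620078  0.07803826  0.22682203] [7.65856756e-01 6.43011161e-01 2.42527647e-04 1.32899547e-04]
[(np.float64(-0.36), np.float64(0.01)), (np.float64(-0.338), np.float64(0.36))] [[239.6, 154.2, 35.0], [233.9, 165.0, 30.0], [232.1, 185.8, 26.0]]
[[258.75271362 211.28715391]]
```

View pics/w2.png

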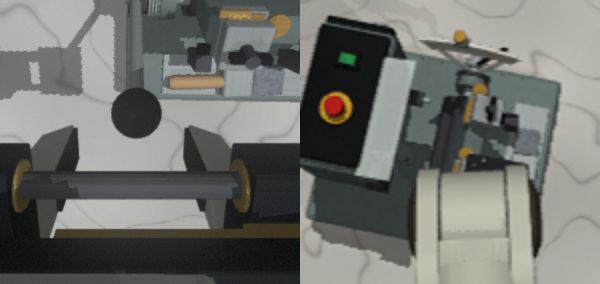

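>>> {"op": "arm_command", "data": {
  "rows": [
    {"xyz":[3.5,-2,-20],"spin":0},
    {"xyz":[0,0,-24],"spin":0},
    {"xyz":[0,0,-20],"spin":0},
    {"xyz":[0,0,0],"spin":0},
    {"xyz":[0,0,0],"spin":0},
    {"xyz":[0,0,0],"spin":0},
    {"xyz":[0,0,0],"spin":0},
    {"xyz":[0,0,0],"spin":0},
    {"xyz":[0,0,0],"spin":0},
    {"xyz":[0,0,0],"spin":0}
  ]
}}

```text
time: 6.55
eef_pos: [0.4759, 0.0023, 0.2328]
eef_rot: [0.766, 0.643, 0.0, -0.0]
force: [-0.1, -0.6, -0.9]
finger_gap: 0.0596
finger_force: 0.0
```

>>> {"op": "arm_command", "data": {
  "rows": [
    {"xyz":[0,0,0],"spin":0},
    {"xyz":[0,0,0],"spin":0},
    {"xyz":[0,0,0],"spin":0},
    {"xyz":[0,0,0],"spin":0},
    {"xyz":[0,0,0],"spin":0},
    {"xyz":[0,0,0],"spin":0},
    {"xyz":[0,0,0],"spin":0},
    {"xyz":[0,0,0],"spin":0},
    {"xyz":[0,0,0],"spin":0},
    {"xyz":[0,0,0],"spin":0}
  ],
  "claw": 0.3,
  "squeeze": 10
}}

```text
time: 7.8
eef_pos: [0.476, 0.0023, 0.2328]
eef_rot: [0.766, 0.643, 0.0, 0.0]
force: [3.1, -0.2, -2.0]
finger_gap: 0.0349
finger_force: 10.0
```

Run:
```python
from h import *
from workcell import viewer,r
for i in range(2):
    s=viewer.snapshot("wrist");st=r.state();print(st["time"],st["eef_pos"],st["force"],st["finger_gap"],st["finger_force"])
cv2.imwrite("pics/w3.png",s["image"][60:330,130:430,::-1])
t=viewer.snapshot("top");print(tilt(t["image"]))
```

```text
7.85 [0.47604416 0.0022992  0.23277149] [ 2.93781112 -0.10568623 -1.77059307] 0.0349705766236491 9.999966323375702
7.9 [0.47602131 0.00229061 0.23277484] [ 2.81123495  1.11016351 -2.32709331] 0.035324775192023636 9.999843388795853
[(np.float64(-0.358), np.float64(0.04)), (np.float64(-0.362), np.float64(0.01))]
```

View pics/w3.png

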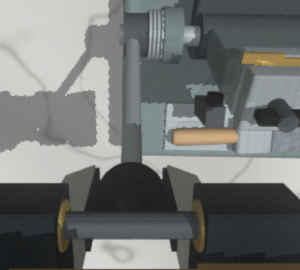

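```bash
cat > mv.py <<'E'
import numpy as np, json
PSI=-0.18; Q=0.5
def knob(a): return np.array([175*np.sin(a)*-np.sin(PSI),175*np.sin(a)*np.cos(PSI),175*np.cos(a)])
def rows(al,a0=-.46,cur=None):
    """al: target alphas after each row; cur: shift so far in mm since grasp"""
    cur=np.zeros(3) if cur is None else np.array(cur,float);out=[]
    for a in al:
        d=np.round((knob(a)-knob(a0)-cur)/Q)*Q;cur=cur+d;out.append({"xyz":d.tolist(),"spin":0})
    return out,cur
def alpha_of(cur,a0=-.46):
    k=knob(a0)+np.array(cur); return np.arctan2(k[1]*np.cos(PSI)-k[0]*np.sin(PSI),k[2])
E
python3 -c "
from mv import *
o,c=rows(np.r_[np.linspace(-.46,.1,9)[1:],.1,.1]);print(json.dumps(o),c.tolist(),alpha_of(c))"
```

```text
[{"xyz": [2.0, 11.0, 5.0], "spin": 0}, {"xyz": [2.0, 11.5, 4.5], "spin": 0}, {"xyz": [2.0, 11.5, 3.5], "spin": 0}, {"xyz": [2.5, 11.5, 2.5], "spin": 0}, {"xyz": [2.0, 12.0, 1.5], "spin": 0}, {"xyz": [2.0, 12.0, 1.0], "spin": 0}, {"xyz": [2.5, 12.0, 0.0], "spin": 0}, {"xyz": [2.0, 12.0, -0.5], "spin": 0}, {"xyz": [0.0, 0.0, -0.0], "spin": 0}, {"xyz": [0.0, 0.0, -0.0], "spin": 0}] [17.0, 93.5, 17.5] 0.09916338275511756
```

>>> {"op": "arm_command", "data": {
  "rows": [
    {"xyz":[2.0,11.0,5.0],"spin":0},
    {"xyz":[2.0,11.5,4.5],"spin":0},
    {"xyz":[2.0,11.5,3.5],"spin":0},
    {"xyz":[2.5,11.5,2.5],"spin":0},
    {"xyz":[2.0,12.0,1.5],"spin":0},
    {"xyz":[2.0,12.0,1.0],"spin":0},
    {"xyz":[2.5,12.0,0.0],"spin":0},
    {"xyz":[2.0,12.0,-0.5],"spin":0},
    {"xyz":[0,0,0],"spin":0},
    {"xyz":[0,0,0],"spin":0}
  ]
}}

```text
time: 9.2
eef_pos: [0.4942, 0.0956, 0.2508]
eef_rot: [0.766, 0.643, 0.001, 0.001]
force: [7.1, -2.4, -1.1]
finger_gap: 0.0352
finger_force: 10.0
```

```bash
cat > look.py <<'E'
from h import *
from workcell import viewer,r
import sys
def look(n=3):
    for i in range(n):
        st=r.state();t=viewer.snapshot("top");q=tilt(t["image"])
        print(round(st["time"],3),[tuple(map(float,x)) for x in q],"shift",((st["eef_pos"]-[.476,.0023,.2328])*1000).round(1),"F",st["force"].round(1),st["finger_gap"].round(4),flush=True)
    np.save("last_top.npy",t["image"])
if __name__=="__main__": look(int(sys.argv[1]))
E
python3 look.py 3
python3 - <<'E'
import numpy as np
from mv import *
o,c=rows(np.linspace(.1,.2,11)[1:],cur=[17,93.5,17.5]);print(json.dumps(o),c.tolist(),alpha_of(c))
E
```

```text
[{"xyz": [0.5, 2.0, -0.5], "spin": 0}, {"xyz": [0.0, 1.5, -0.0], "spin": 0}, {"xyz": [0.5, 2.0, -0.5], "spin": 0}, {"xyz": [0.5, 1.5, -0.0], "spin": 0}, {"xyz": [0.0, 1.5, -0.5], "spin": 0}, {"xyz": [0.5, 2.0, -0.0], "spin": 0}, {"xyz": [0.0, 1.5, -0.5], "spin": 0}, {"xyz": [0.5, 2.0, -0.0], "spin": 0}, {"xyz": [0.5, 1.5, -0.5], "spin": 0}, {"xyz": [0.0, 1.5, -0.5], "spin": 0}] [20.0, 110.5, 14.5] 0.1993175866590617Traceback (most recent call last):
  File "look.py", line 9, in <module>
    if __name__=="__main__": look(int(sys.argv[1]))
                             ~~~~^^^^^^^^^^^^^^^^^^
  File "look.py", line 7, in look
    print(round(st["time"],3),[tuple(map(float,x)) for x in q],"shift",((st["eef_pos"]-[.476,.0023,.2328])*1000).round(1),"F",st["force"].round(1),st["finger_gap"].round(4),flush=True)
                                                                                                                                                   ^^^^^^^^^^^^^^^^^^^^^^
AttributeError: 'float' object has no attribute 'round'
```

```bash
sed -i 's/,st\["finger_gap"\].round(4)//' look.py; python3 look.py 3
```

```text
9.25 [(-0.358, 0.04), (-0.36, 0.0)] shift [18.2 93.3 18. ] F [ 6.7 -1.6 -1.3]
9.3 [(-0.36, 0.0), (-0.36, 0.0)] shift [18.2 93.2 18. ] F [ 6.5 -2.3 -1.2]
9.35 [(-0.358, 0.05), (-0.36, 0.0)] shift [18.1 93.2 18. ] F [ 6.  -2.5 -1.4]
```

```bash
sed -i 's/PSI=-0.18/PSI=-0.195/' mv.py
python3 - <<'E'
import numpy as np
from mv import *
o,c=rows(np.linspace(.1,.19,11)[1:],cur=[17,93.5,17.5]);print(json.dumps(o),c.tolist(),alpha_of(c))
E
```

```text
[{"xyz": [1.5, 1.5, -0.5], "spin": 0}, {"xyz": [0.5, 1.5, -0.0], "spin": 0}, {"xyz": [0.5, 1.5, -0.0], "spin": 0}, {"xyz": [0.0, 1.5, -0.5], "spin": 0}, {"xyz": [0.5, 1.5, -0.0], "spin": 0}, {"xyz": [0.5, 1.5, -0.5], "spin": 0}, {"xyz": [0.0, 1.5, -0.0], "spin": 0}, {"xyz": [0.5, 1.5, -0.5], "spin": 0}, {"xyz": [0.0, 1.5, -0.0], "spin": 0}, {"xyz": [0.5, 1.5, -0.5], "spin": 0}] [21.5, 108.5, 15.0] 0.18930627079580037
```

>>> {"op": "arm_command", "data": {
  "rows": [
    {"xyz":[1.5,1.5,-0.5],"spin":0},
    {"xyz":[0.5,1.5,0],"spin":0},
    {"xyz":[0.5,1.5,0],"spin":0},
    {"xyz":[0.0,1.5,-0.5],"spin":0},
    {"xyz":[0.5,1.5,0],"spin":0},
    {"xyz":[0.5,1.5,-0.5],"spin":0},
    {"xyz":[0.0,1.5,0],"spin":0},
    {"xyz":[0.5,1.5,-0.5],"spin":0},
    {"xyz":[0.0,1.5,0],"spin":0},
    {"xyz":[0.5,1.5,-0.5],"spin":0}
  ]
}}

```text
time: 10.65
eef_pos: [0.4973, 0.1114, 0.2482]
eef_rot: [0.766, 0.643, 0.0, -0.0]
force: [-0.1, 0.8, 7.0]
finger_gap: 0.0356
finger_force: 10.0
```

```bash
python3 look.py 2
python3 - <<'E'
import numpy as np
from mv import *
o,c=rows(np.linspace(.19,.24,11)[1:],cur=[21.5,108.5,15]);print(json.dumps(o),c.tolist(),alpha_of(c))
E
```

```text
10.65 [(-0.358, 0.04), (-0.36, 0.0)] shift [ 21.3 109.1  15.4] F [-0.1  0.8  7. ]
10.7 [(-0.358, 0.04), (-0.36, 0.01)] shift [ 21.4 109.3  15.3] F [1.1 0.1 6.5]
[{"xyz": [0.0, 1.0, -0.0], "spin": 0}, {"xyz": [0.5, 1.0, -0.5], "spin": 0}, {"xyz": [-0.0, 0.5, 0.0], "spin": 0}, {"xyz": [0.0, 1.0, -0.0], "spin": 0}, {"xyz": [0.5, 1.0, -0.5], "spin": 0}, {"xyz": [-0.0, 0.5, -0.0], "spin": 0}, {"xyz": [0.0, 1.0, -0.0], "spin": 0}, {"xyz": [0.5, 1.0, -0.5], "spin": 0}, {"xyz": [-0.0, 0.5, -0.0], "spin": 0}, {"xyz": [0.0, 1.0, -0.5], "spin": 0}] [23.0, 117.0, 13.0] 0.2399619093728507
```

>>> {"op": "arm_command", "data": {
  "rows": [
    {"xyz":[0.0,1.0,0],"spin":0},
    {"xyz":[0.5,1.0,0],"spin":0},
    {"xyz":[0,0.5,0.0],"spin":0},
    {"xyz":[0.0,1.0,0],"spin":0},
    {"xyz":[0.5,1.0,0],"spin":0},
    {"xyz":[0,0.5,0],"spin":0},
    {"xyz":[0.0,1.0,0],"spin":0},
    {"xyz":[0.5,1.0,-0.5],"spin":0},
    {"xyz":[0,0.5,0],"spin":0},
    {"xyz":[0.0,1.0,-0.5],"spin":0}
  ]
}}

```text
time: 12.0
eef_pos: [0.4989, 0.1192, 0.2466]
eef_rot: [0.766, 0.643, -0.0, 0.0]
force: [2.8, -1.9, 0.8]
finger_gap: 0.0352
finger_force: 10.0
```

```bash
python3 look.py 2
python3 - <<'E'
import numpy as np
from mv import *
o,c=rows(np.linspace(.24,.29,11)[1:],cur=[23,117,13]);print(json.dumps(o),c.tolist(),alpha_of(c))
E
```

```text
12.0 [(-0.358, 0.04), (-0.36, 0.0)] shift [ 22.9 116.9  13.8] F [ 2.8 -1.9  0.8]
12.05 [(-0.358, 0.04), (-0.36, 0.0)] shift [ 22.9 117.   13.8] F [ 3.1 -1.9  0.6]
[{"xyz": [0.5, 1.0, -0.0], "spin": 0}, {"xyz": [-0.0, 0.5, -0.0], "spin": 0}, {"xyz": [0.0, 1.0, -0.5], "spin": 0}, {"xyz": [0.5, 1.0, -0.0], "spin": 0}, {"xyz": [-0.0, 0.5, -0.5], "spin": 0}, {"xyz": [0.0, 1.0, -0.0], "spin": 0}, {"xyz": [0.5, 1.0, -0.5], "spin": 0}, {"xyz": [-0.0, 0.5, -0.0], "spin": 0}, {"xyz": [0.0, 1.0, -0.5], "spin": 0}, {"xyz": [0.5, 1.0, -0.0], "spin": 0}] [25.0, 125.5, 11.0] 0.29108483135083607
```

>>> {"op": "arm_command", "data": {
  "rows": [
    {"xyz":[0.5,1.0,0],"spin":0},
    {"xyz":[0,0.5,0],"spin":0},
    {"xyz":[0.0,1.0,-0.5],"spin":0},
    {"xyz":[0.5,1.0,0],"spin":0},
    {"xyz":[0,0.5,-0.5],"spin":0},
    {"xyz":[0.0,1.0,0],"spin":0},
    {"xyz":[0.5,1.0,-0.5],"spin":0},
    {"xyz":[0,0.5,0],"spin":0},
    {"xyz":[0.0,1.0,-0.5],"spin":0},
    {"xyz":[0.5,1.0,0],"spin":0}
  ]
}}

```text
time: 13.35
eef_pos: [0.5006, 0.1277, 0.2445]
eef_rot: [0.766, 0.643, -0.0, -0.0]
force: [2.0, -3.0, -5.3]
finger_gap: 0.0348
finger_force: 10.0
```

```bash
python3 look.py 2
python3 - <<'E'
import numpy as np
from mv import *
o,c=rows(np.linspace(.29,.33,11)[1:],cur=[25,125.5,11]);print(json.dumps(o),c.tolist(),alpha_of(c))
E
```

```text
13.35 [(-0.358, 0.03), (-0.36, 0.0)] shift [ 24.6 125.4  11.7] F [ 2.  -3.  -5.3]
13.4 [(-0.354, 0.06), (-0.36, 0.01)] shift [ 24.6 125.5  11.7] F [ 2.1 -3.4 -3.9]
[{"xyz": [-0.0, 0.5, -0.5], "spin": 0}, {"xyz": [0.0, 0.5, -0.0], "spin": 0}, {"xyz": [0.0, 1.0, -0.0], "spin": 0}, {"xyz": [0.5, 0.5, -0.5], "spin": 0}, {"xyz": [-0.0, 0.5, -0.0], "spin": 0}, {"xyz": [0.0, 0.5, -0.5], "spin": 0}, {"xyz": [0.0, 1.0, -0.0], "spin": 0}, {"xyz": [0.5, 0.5, -0.5], "spin": 0}, {"xyz": [-0.0, 0.5, -0.0], "spin": 0}, {"xyz": [0.0, 1.0, -0.5], "spin": 0}] [26.0, 132.0, 8.5] 0.331205736117439
```

```bash
python3 look.py 5
```

```text
13.45 [(-0.35, 0.02), (-0.358, 0.05)] shift [ 24.6 125.5  11.7] F [ 1.3 -1.9 -4.1]
13.5 [(-0.348, 0.03), (-0.356, 0.06)] shift [ 24.6 125.4  11.7] F [ 2.6 -3.  -3.8]
13.55 [(-0.348, 0.02), (-0.356, 0.03)] shift [ 24.7 125.4  11.8] F [ 1.6 -2.8 -3.8]
13.6 [(-0.348, 0.03), (-0.354, 0.02)] shift [ 24.6 125.4  11.8] F [ 1.8 -3.6 -4.1]
13.65 [(-0.348, 0.03), (-0.354, 0.01)] shift [ 24.6 125.4  11.8] F [ 2.  -2.9 -4.4]
```

```bash
python3 look.py 10 | cut -c1-55
```

```text
13.7 [(-0.344, 0.03), (-0.354, 0.01)] shift [ 24.6 125.
13.75 [(-0.344, 0.03), (-0.35, 0.04)] shift [ 24.6 125.
13.8 [(-0.344, 0.03), (-0.35, 0.09)] shift [ 24.7 125.4
13.85 [(-0.344, 0.02), (-0.348, 0.09)] shift [ 24.7 125
13.9 [(-0.344, 0.02), (-0.346, 0.07)] shift [ 24.7 125.
13.95 [(-0.344, 0.03), (-0.346, 0.07)] shift [ 24.7 125
14.0 [(-0.342, 0.03), (-0.344, 0.07)] shift [ 24.7 125.
14.05 [(-0.342, 0.02), (-0.344, 0.07)] shift [ 24.7 125
14.1 [(-0.342, 0.02), (-0.342, 0.07)] shift [ 24.7 125.
14.15 [(-0.34, 0.06), (-0.342, 0.02)] shift [ 24.7 125.
```

```bash
cat > mpc.py <<'E'
import numpy as np, json, sys
from scipy.optimize import least_squares
from mv import *
P0=np.array([1.85,.5,.033,.01,0.]);PS=np.array([.25,.13,.006,.003,.02]);LAG=.03;DT=.005
def sim(p,th,w,ts,kt,ka):
    """integrate from ts[0]; returns theta,w at ts; kt,ka alpha knots"""
    g,c,I,f,b=p;t=ts[0];out=[(th,w)]
    for T in ts[1:]:
        n=max(1,int(round((T-t)/DT)));h=(T-t)/n
        for _ in range(n):
            a=np.interp(t-LAG,kt,ka)+b
            # implicit in drag
            w=(w+h/I*(a-th+g*np.sin(th)-f*np.tanh(w/.004)))/(1+h*c/I) 
            th+=h*w;t+=h
            if th<-.362: th=-.362;w=max(w,0)
        out.append((th,w))
    return np.array(out)
def fit(H,sg=.003):
    ts=np.array(H["t"]);y=np.array(H["y"]);kt,ka=H["kt"],H["ka"]
    def res(x):
        o=sim(x[:5],x[5],x[6],ts,kt,ka)[:,0]
        return np.r_[(o-y)/sg,(x[:5]-P0)/PS,x[6]/.1]
    b=least_squares(res,np.r_[H.get("x",P0)[:5],H.get("x0",[y[0],.02])],x_scale=np.r_[PS,.005,.02],diff_step=1e-4,loss="soft_l1")
    cov=np.linalg.inv(b.jac.T@b.jac);x=b.x
    o=sim(x[:5],x[5],x[6],ts,kt,ka)
    H["x"]=x[:5].tolist();H["x0"]=x[5:7].tolist()
    return x,cov,o,y
def plan(x,s,t0,a0,ref,nmem,cov,wsm=.15,H=20):
    """ref(t): desired theta for tau in 0..; optimise 10 row alphas (+hold tail)"""
    kt=t0+np.arange(0,11)*.125;ts=t0+np.arange(0,16)*.125
    mem=[x[:5]]
    rd=np.array([ref(t-t0) for t in ts])
    def res(u):
        o=sim(mem[0],s[0],s[1],ts[:11],kt,np.r_[a0,u])
        # tail: unstable-mode coordinate at end should match the final reference equilibrium
        return np.r_[(o[1:,0]-rd[1:11])*10,(o[-1,1]-(ref(1.3)-ref(1.2))/.1)*3,np.diff(np.r_[a0,u])*wsm*2,np.diff(np.r_[a0,u],2)*wsm*4]
    b=least_squares(res,np.full(10,a0),diff_step=1e-4)
    return b.x,sim(mem[0],s[0],s[1],ts[:11],kt,np.r_[a0,b.x])
def smooth(a,b,T): return lambda t:a+(b-a)*(lambda q:q**3*(10-15*q+6*q*q))(np.clip(t/T,0,1))
E
cat > step.py <<'E'
from mpc import *
# usage: step.py target T [sg]
H=json.load(open("H.json"));x,cov,o,y=fit(H)
sd=np.sqrt(np.diag(cov));print("p",x[:5].round(3),"sd",sd[:5].round(3));print("resid",((o[:,0]-y)*1000).round(0)[-16:])
s=o[-1];print("state",s.round(4),"a",H["ka"][-1])
tg,T=float(sys.argv[1]),float(sys.argv[2]);q0,w0=s
# reference: quintic from (q0,w0) to (tg,0)
def ref(t):
    if t>=T:return tg
    A=np.array([[T**3,T**4,T**5],[3*T*T,4*T**3,5*T**4],[6*T,12*T*T,20*T**3]])
    k=np.linalg.solve(A,[tg-q0-w0*T,-w0,0]);return q0+w0*t+k@[t**3,t**4,t**5]
u,pr=plan(x,s,H["t"][-1],H["ka"][-1],ref,0,cov)
print("u",u.round(3));print("pred",pr[:,0].round(3),pr[-1].round(3))
rng=np.random.default_rng(0);L=np.linalg.cholesky(cov[:5,:5]+1e-12*np.eye(5));kt=H["t"][-1]+np.arange(11)*.125
e=[sim(x[:5]+L@rng.normal(size=5),s[0],s[1],kt,kt,np.r_[H["ka"][-1],u])[-1] for _ in range(12)]
print("spread end",np.std(e,0).round(3),np.min(e,0).round(3),np.max(e,0).round(3))
r_,c=rows(u,cur=H["cur"]);print(json.dumps(r_).replace("-0.0,","0,").replace(', "spin": 0',', "spin": 0'))
# log rounded alphas
cur=np.array(H["cur"],float)
for i,d in enumerate(r_): cur=cur+d["xyz"];H["kt"].append(H["t"][-1]+(i+1)*.125);H["ka"].append(float(alpha_of(cur)))
H["cur"]=cur.tolist();json.dump(H,open("Hn.json","w"))
E
cat > obs.py <<'E'
# look after a move; n pictures -> append to history
import sys,json,os
from h import *
from workcell import viewer,r
if os.path.exists("Hn.json"): os.replace("Hn.json","H.json")
H=json.load(open("H.json"))
for i in range(int(sys.argv[1])):
    st=r.state();t=viewer.snapshot("top");q=tilt(t["image"]);g=[a for a,e in q if e<.8]
    print(round(st["time"],3),[tuple(map(float,a)) for a in q],((st["eef_pos"]-[.476,.0023,.2328])*1000).round(1),st["force"].round(1))
    if g: H["t"].append(float(st["time"]));H["y"].append(float(np.mean(g)))
H["ka"].append(H["ka"][-1]);H["kt"].append(H["t"][-1]+.05)
H["t"].append(r.state()["time"]);H["y"].append(H["y"][-1]);json.dump(H,open("H.json","w"));np.save("last_top.npy",t["image"])
E
python3 - <<'E'
import json
t=[13.7+.05*i for i in range(10)]
a=[-.344]*6+[-.342]*3+[-.34];b=[-.354,-.35,-.35,-.348,-.346,-.346,-.344,-.344,-.342,-.342]
y=[(p+q)/2 for p,q in zip(a,b)]
json.dump(dict(t=t+[14.2],y=y+[-.340],kt=[13.3,14.2],ka=[.291,.291],cur=[25,125.5,11]),open("H.json","w"))
E
time python3 step.py -0.12 1.6
```

```text
p [1.828 0.5   0.033 0.01  0.   ] sd [0.06  0.13  0.006 0.003 0.019]
resid [ 1. -1.  0. -0. -0.  0. -1.  0.  0.  0.  0.]
state [-0.3399  0.0215] a 0.291
u [0.313 0.334 0.349 0.354 0.345 0.322 0.286 0.241 0.194 0.15 ]
pred [-0.34  -0.336 -0.329 -0.314 -0.294 -0.267 -0.237 -0.206 -0.177 -0.153
 -0.135] [-0.135  0.114]
spread end [0.086 0.164] [-0.228 -0.01 ] [0.008 0.45 ]
[{"xyz": [0.5, 3.5, -1.5], "spin": 0}, {"xyz": [0.5, 3.5, -1.0], "spin": 0}, {"xyz": [0.5, 2.5, -1.0], "spin": 0}, {"xyz": [0.5, 1.0, -0.0], "spin": 0}, {"xyz": [-0.5, -1.5, 0.5], "spin": 0}, {"xyz": [-0.5, -4.0, 1.0], "spin": 0}, {"xyz": [-1.5, -6.0, 2.0], "spin": 0}, {"xyz": [-1.5, -7.0, 2.0], "spin": 0}, {"xyz": [-1.5, -8.0, 2.0], "spin": 0}, {"xyz": [-1.5, -7.5, 1.0], "spin": 0}]
real	0m0.639s
user	0m1.151s
sys	0m0.048s
```

```bash
python3 step.py -0.25 1.3
```

```text
p [1.828 0.5   0.033 0.01  0.   ] sd [0.06  0.13  0.006 0.003 0.019]
resid [ 1. -1.  0. -0. -0.  0. -1.  0.  0.  0.  0.]
state [-0.3399  0.0215] a 0.291
u [0.304 0.314 0.319 0.316 0.302 0.28  0.255 0.232 0.215 0.203]
pred [-0.34  -0.337 -0.331 -0.321 -0.308 -0.294 -0.279 -0.266 -0.257 -0.252
 -0.25 ] [-0.25   0.003]
spread end [0.042 0.06 ] [-0.296 -0.031] [-0.157  0.178]
[{"xyz": [0.0, 2.0, -1.0], "spin": 0}, {"xyz": [0.5, 2.0, -0.5], "spin": 0}, {"xyz": [0.0, 0.5, -0.0], "spin": 0}, {"xyz": [0.0, -0.5, 0.0], "spin": 0}, {"xyz": [-0.5, -2.0, 1.0], "spin": 0}, {"xyz": [-0.5, -4.0, 1.0], "spin": 0}, {"xyz": [-1.0, -4.0, 1.0], "spin": 0}, {"xyz": [-0.5, -4.0, 1.0], "spin": 0}, {"xyz": [-0.5, -2.5, 0.5], "spin": 0}, {"xyz": [-0.5, -2.0, 0.5], "spin": 0}]
```

>>> {"op": "arm_command", "data": {
  "rows": [
    {"xyz":[0,2.0,-1.5],"spin":0},
    {"xyz":[0.5,2.0,-0.5],"spin":0},
    {"xyz":[0,0.5,0],"spin":0},
    {"xyz":[0,-0.5,0],"spin":0},
    {"xyz":[-0.5,-2.0,1.0],"spin":0},
    {"xyz":[-0.5,-4.0,1.0],"spin":0},
    {"xyz":[-1.0,-4.0,1.0],"spin":0},
    {"xyz":[-0.5,-4.0,1.0],"spin":0},
    {"xyz":[-0.5,-2.5,0.5],"spin":0},
    {"xyz":[-0.5,-2.0,0.5],"spin":0}
  ]
}}

```text
time: 15.45
eef_pos: [0.4978, 0.1134, 0.248]
eef_rot: [0.766, 0.643, 0.0, -0.0]
force: [-0.6, 0.1, 1.3]
finger_gap: 0.0352
finger_force: 10.0
```

```bash
python3 obs.py 3; cp H.json H1.json; python3 step.py -0.12 1.5
```

```text
15.45 [(-0.254, 0.19), (-0.254, 0.06)] [ 21.8 111.1  15.2] [-0.6  0.1  1.3]
15.5 [(-0.256, 0.17), (-0.254, 0.06)] [ 21.8 110.8  15.2] [-1.6 -1.1  2.1]
15.55 [(-0.256, 0.17), (-0.254, 0.06)] [ 21.8 111.   15.2] [-0.5 -0.2  2.9]
p [ 1.827  0.508  0.033  0.01  -0.   ] sd [0.059 0.087 0.006 0.003 0.019]
resid [ 1. -0.  0.  0. -0.  1. -1.  0.  0. -0. -0. -1.  0.  0.  0.]
state [-0.2548 -0.0006] a 0.20415767533532958
u [0.237 0.257 0.268 0.271 0.263 0.244 0.216 0.182 0.149 0.119]
pred [-0.255 -0.254 -0.251 -0.241 -0.227 -0.208 -0.188 -0.167 -0.148 -0.134
 -0.125] [-0.125  0.053]
spread end [0.025 0.045] [-0.169 -0.003] [-0.086  0.133]
[{"xyz": [1.0, 5.5, -1.0], "spin": 0}, {"xyz": [0.5, 3.5, -1.0], "spin": 0}, {"xyz": [0.5, 1.5, -0.5], "spin": 0}, {"xyz": [0.0, 0.5, -0.0], "spin": 0}, {"xyz": [0, -1.0, 0.0], "spin": 0}, {"xyz": [-0.5, -3.5, 1.0], "spin": 0}, {"xyz": [-1.0, -4.5, 1.0], "spin": 0}, {"xyz": [-1.5, -5.5, 1.5], "spin": 0}, {"xyz": [-1.0, -5.5, 0.5], "spin": 0}, {"xyz": [-1.0, -5.5, 1.0], "spin": 0}]
```

>>> {"op": "arm_command", "data": {
  "rows": [
    {"xyz":[1.0,5.5,-1.0],"spin":0},
    {"xyz":[0.5,3.5,-1.0],"spin":0},
    {"xyz":[0.5,1.5,-0.5],"spin":0},
    {"xyz":[0.0,0.5,0],"spin":0},
    {"xyz":[0,-1.0,0.0],"spin":0},
    {"xyz":[-0.5,-3.5,1.0],"spin":0},
    {"xyz":[-1.0,-4.5,1.0],"spin":0},
    {"xyz":[-1.5,-5.5,1.5],"spin":0},
    {"xyz":[-1.0,-5.5,0.5],"spin":0},
    {"xyz":[-1.0,-5.5,1.0],"spin":0}
  ]
}}

```text
time: 16.85
eef_pos: [0.4948, 0.0981, 0.2502]
eef_rot: [0.766, 0.643, 0.0, 0.0]
force: [-0.5, 0.1, 1.6]
finger_gap: 0.0353
finger_force: 10.0
```

```bash
python3 obs.py 2; cp H.json H2.json; python3 step.py 0.06 1.4
```

```text
16.85 [(-0.17, 0.06), (-0.166, 0.53)] [18.8 95.8 17.4] [-0.5  0.1  1.6]
16.9 [(-0.17, 0.07), (-0.166, 0.53)] [18.7 94.9 17.5] [-0.3 -0.8  4.6]
p [ 1.747  0.53   0.033  0.01  -0.024] sd [0.028 0.093 0.006 0.003 0.012]
resid [-0. -0. -1.  0. -1.  0.  1.  1.  1. -1. -0. -0. -0.  1.  0. -1.]
state [-0.1689 -0.0293] a 0.11832076125297698
u [ 0.194  0.245  0.274  0.282  0.264  0.222  0.16   0.093  0.032 -0.02 ]
pred [-0.169 -0.172 -0.166 -0.149 -0.12  -0.084 -0.045 -0.007  0.024  0.046
  0.058] [0.058 0.049]
spread end [0.032 0.041] [ 0.015 -0.004] [0.099 0.119]
[{"xyz": [2.5, 13.0, -2.0], "spin": 0}, {"xyz": [2.0, 8.5, -2.0], "spin": 0}, {"xyz": [0.5, 4.5, -1.5], "spin": 0}, {"xyz": [0.5, 1.5, -0.0], "spin": 0}, {"xyz": [-0.5, -3.0, 0.5], "spin": 0}, {"xyz": [-1.5, -7.0, 2.0], "spin": 0}, {"xyz": [-2.0, -10.5, 2.0], "spin": 0}, {"xyz": [-2.5, -11.5, 1.5], "spin": 0}, {"xyz": [-2.0, -10.5, 0.5], "spin": 0}, {"xyz": [-1.5, -8.5, 0.0], "spin": 0}]
```

>>> {"op": "arm_command", "data": {
  "rows": [
    {"xyz":[2.5,13.0,-2.0],"spin":0},
    {"xyz":[2.0,8.5,-2.0],"spin":0},
    {"xyz":[0.5,4.5,-1.5],"spin":0},
    {"xyz":[0.5,1.5,0],"spin":0},
    {"xyz":[-0.5,-3.0,0.5],"spin":0},
    {"xyz":[-1.5,-7.0,2.0],"spin":0},
    {"xyz":[-2.0,-10.5,2.0],"spin":0},
    {"xyz":[-2.5,-11.5,1.5],"spin":0},
    {"xyz":[-2.0,-10.5,0.5],"spin":0},
    {"xyz":[-1.5,-8.5,0.0],"spin":0}
  ]
}}

```text
time: 18.2
eef_pos: [0.4901, 0.0742, 0.2512]
eef_rot: [0.766, 0.643, -0.0, -0.0]
force: [1.7, 0.3, -0.5]
finger_gap: 0.0351
finger_force: 10.0
```

```bash
python3 obs.py 2; cp H.json H3.json; python3 step.py 0.06 1.2
python3 - <<'E'
from h import *
from workcell import viewer
t=np.load("last_top.npy");a=np.load("ref_top.npy")
s=viewer.snapshot("scene")["image"]
B=cv2.resize(t[118:168,200:262],None,fx=8,fy=8,interpolation=2);A=cv2.resize(s[200:260,240:300],(400,400),interpolation=2)
cv2.imwrite("pics/h1.png",np.hstack([A,B[:400,:400]])[:,:,::-1])
E
```

```text
18.2 [(0.12, 0.44), (0.122, 1.55)] [14.1 71.9 18.4] [ 1.7  0.3 -0.5]
18.25 [(0.124, 0.42), (0.13, 1.57)] [13.9 70.7 18.3] [ 1.  -1.4  0.7]
p [ 1.738  0.428  0.031  0.011 -0.032] sd [0.033 0.054 0.006 0.003 0.012]
resid [ 1. -0.  0.  0. -0. -0. -2. -1. -1. -2.  3.  2. -0. -3. -1.  4.]
state [0.1278 0.089 ] a -0.018674330658047703
u [-0.057 -0.102 -0.131 -0.135 -0.118 -0.089 -0.056 -0.03  -0.016 -0.007]
pred [0.128 0.137 0.14  0.136 0.124 0.107 0.089 0.074 0.064 0.06  0.06 ] [0.06  0.001]
spread end [0.067 0.103] [-0.085 -0.25 ] [0.109 0.057]
[{"xyz": [-1.5, -6.5, -0.0], "spin": 0}, {"xyz": [-1.5, -7.5, -0.5], "spin": 0}, {"xyz": [-1.0, -5.0, -1.0], "spin": 0}, {"xyz": [0, -1.0, 0.0], "spin": 0}, {"xyz": [0.5, 3.0, 0.5], "spin": 0}, {"xyz": [1.0, 5.0, 0.5], "spin": 0}, {"xyz": [1.0, 5.5, 0.5], "spin": 0}, {"xyz": [1.0, 4.5, 0.0], "spin": 0}, {"xyz": [0.5, 2.5, 0.0], "spin": 0}, {"xyz": [0.5, 1.5, 0.0], "spin": 0}]
```

View pics/h1.png

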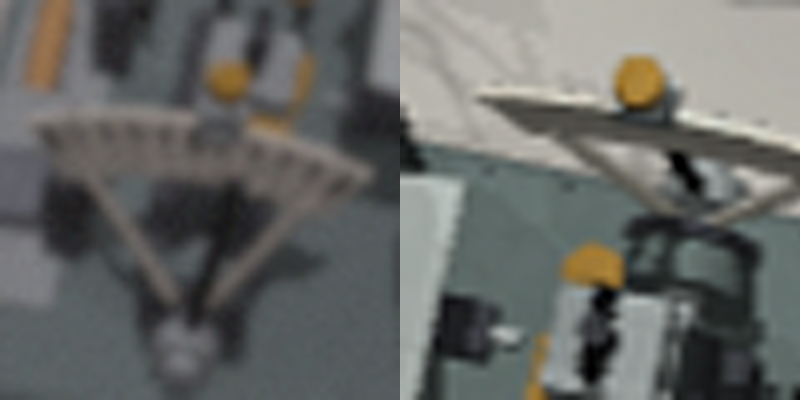

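```bash
sed -i 's/LAG=.03/LAG=-.015/' mpc.py; rm -f Hn.json; python3 obs.py 1; python3 step.py 0.06 1.2
```

```text
18.35 [(0.138, 0.45), (0.138, 1.51)] [14.2 72.5 18.4] [ 2.5  0.1 -0.3]
p [ 1.747  0.462  0.033  0.011 -0.027] sd [0.029 0.049 0.006 0.003 0.011]
resid [ 0.  0.  0.  0. -2. -2. -2. -2.  3.  2. -0. -0.  1.  5. -5. -0.]
state [0.1378 0.0921] a -0.018674330658047703
u [-0.056 -0.105 -0.146 -0.161 -0.149 -0.119 -0.081 -0.047 -0.026 -0.014]
pred [0.138 0.148 0.15  0.145 0.132 0.112 0.092 0.075 0.065 0.06  0.06 ] [0.06  0.001]
spread end [0.054 0.076] [-0.057 -0.187] [0.104 0.042]
[{"xyz": [-1.5, -6.5, -0.0], "spin": 0}, {"xyz": [-1.5, -8.5, -1.0], "spin": 0}, {"xyz": [-1.5, -7.0, -0.5], "spin": 0}, {"xyz": [-0.5, -2.5, -0.5], "spin": 0}, {"xyz": [0.5, 2.0, 0.0], "spin": 0}, {"xyz": [1.0, 5.5, 1.0], "spin": 0}, {"xyz": [1.5, 6.5, 0.5], "spin": 0}, {"xyz": [1.0, 5.5, 0.5], "spin": 0}, {"xyz": [0.5, 4.0, 0.0], "spin": 0}, {"xyz": [0.5, 2.0, 0.0], "spin": 0}]mpc.py:13: RuntimeWarning: overflow encountered in scalar divide
  w=(w+h/I*(a-th+g*np.sin(th)-f*np.tanh(w/.004)))/(1+h*c/I)
mpc.py:13: RuntimeWarning: invalid value encountered in sin
  w=(w+h/I*(a-th+g*np.sin(th)-f*np.tanh(w/.004)))/(1+h*c/I)
```

```bash
rm -f Hn.json; sed -i 's/(o-y)\/sg/np.nan_to_num((o-y)\/sg)/; s/y\[0\],.02/y[0],.02/' mpc.py
sed -i 's/H\["y"\].append(H\["y"\]\[-1\]);json/H["y"].append(float("nan"));json/' obs.py
python3 - <<'E'
import json
H=json.load(open("H.json"))
for i in (10,14,17,20,22): H["y"][i]=float("nan")
json.dump(H,open("H.json","w"));print(len(H["y"]))
E
python3 step.py 0.06 1.2 2>/dev/null
```

```text
23
p [ 1.754  0.465  0.033  0.01  -0.025] sd [0.037 0.063 0.006 0.003 0.014]
resid [ 0.  0.  0. nan -3. -2. -2. nan  2.  1. nan  1.  2. nan -3. nan]
state [0.1403 0.1008] a -0.018674330658047703
u [-0.058 -0.111 -0.154 -0.17  -0.158 -0.127 -0.086 -0.05  -0.028 -0.016]
pred [0.14  0.151 0.154 0.149 0.135 0.115 0.094 0.076 0.065 0.06  0.06 ] [0.06  0.001]
spread end [0.071 0.107] [-0.085 -0.238] [0.11  0.059]
[{"xyz": [-1.5, -7.0, -0.0], "spin": 0}, {"xyz": [-1.5, -8.5, -1.0], "spin": 0}, {"xyz": [-1.5, -7.5, -1.0], "spin": 0}, {"xyz": [-0.5, -3.0, -0.5], "spin": 0}, {"xyz": [0.0, 2.0, 0.5], "spin": 0}, {"xyz": [1.5, 5.5, 1.0], "spin": 0}, {"xyz": [1.0, 7.0, 0.5], "spin": 0}, {"xyz": [1.5, 6.0, 0.5], "spin": 0}, {"xyz": [0.5, 4.0, 0.0], "spin": 0}, {"xyz": [0.5, 2.0, 0.0], "spin": 0}]
```

>>> {"op": "arm_command", "data": {
  "rows": [
    {"xyz":[-1.5,-7.0,0],"spin":0},
    {"xyz":[-1.5,-8.5,-1.0],"spin":0},
    {"xyz":[-1.5,-7.5,-1.0],"spin":0},
    {"xyz":[-0.5,-3.0,-0.5],"spin":0},
    {"xyz":[0.0,2.0,0.5],"spin":0},
    {"xyz":[1.5,5.5,1.0],"spin":0},
    {"xyz":[1.0,7.0,0.5],"spin":0},
    {"xyz":[1.5,6.0,0.5],"spin":0},
    {"xyz":[0.5,4.0,0.0],"spin":0},
    {"xyz":[0.5,2.0,0.0],"spin":0}
  ]
}}

```text
time: 19.65
eef_pos: [0.4905, 0.076, 0.2514]
eef_rot: [0.766, 0.643, 0.0, 0.0]
force: [2.8, -0.6, -1.5]
finger_gap: 0.035
finger_force: 10.0
```

```bash
python3 obs.py 2; cp H.json H4.json; python3 step.py 0.06 1.2 2>/dev/null
```

```text
19.65 [(0.1, 0.35), (0.082, 1.35)] [14.5 73.7 18.6] [ 2.8 -0.6 -1.5]
19.7 [(0.1, 0.35), (0.088, 1.37)] [14.5 73.9 18.6] [ 3.2 -0.  -1.9]
p [ 1.754  0.465  0.033  0.01  -0.025] sd [0.001 0.029 0.006 0.003 0.004]
resid [nan -3. -2. -2. nan  3.  2. nan  7.  8. nan  5. nan -2.  0. nan]
state [0.1024 0.0473] a -0.015869116548135914
u [-0.039 -0.07  -0.095 -0.103 -0.096 -0.079 -0.059 -0.041 -0.028 -0.019]
pred [0.102 0.107 0.108 0.106 0.098 0.088 0.077 0.068 0.062 0.06  0.06 ] [0.06 0.  ]
spread end [0.022 0.024] [ 0.023 -0.049] [0.103 0.039]
[{"xyz": [-1.0, -4.0, 0.0], "spin": 0}, {"xyz": [-1.0, -5.0, -0.0], "spin": 0}, {"xyz": [-0.5, -4.5, -0.5], "spin": 0}, {"xyz": [-0.5, -1.5, -0.0], "spin": 0}, {"xyz": [0.5, 1.5, -0.0], "spin": 0}, {"xyz": [0.5, 2.5, 0.0], "spin": 0}, {"xyz": [0.5, 3.5, 0.5], "spin": 0}, {"xyz": [0.5, 3.5, 0.0], "spin": 0}, {"xyz": [0.5, 2.0, 0.0], "spin": 0}, {"xyz": [0.5, 1.5, 0.0], "spin": 0}]
```

```bash
rm -f Hn.json; python3 obs.py 2
python3 - <<'E'
s=open("mpc.py").read()
i=s.index("def fit");j=s.index("def plan")
s=s[:i]+'''def fit(H,sg=.003):
    ts=np.array(H["t"]);y=np.array(H["y"]);kt,ka=H["kt"],H["ka"]
    st=[0]+[i for i in range(1,len(ts)) if ts[i]-ts[i-1]>.8]+[len(ts)];n=len(st)-1
    def run(x):
        o=[];e=[]
        for k in range(n):
            a,b=st[k],st[k+1];t=ts[a:b+1] if k<n-1 else ts[a:b]
            q=sim(x[:5],x[5+2*k],x[6+2*k],t,kt,ka);o.append(q[:b-a])
            if k<n-1:e+=[(q[-1,0]-x[7+2*k])/.01,(q[-1,1]-x[8+2*k])/.025]
        return np.vstack(o),e
    def res(x):
        o,e=run(x);return np.r_[np.nan_to_num((o[:,0]-y)/sg),(x[:5]-P0)/PS,e]
    x0=np.r_[P0,np.ravel([[y[a],0.] for a in st[:-1]])]
    b=least_squares(res,x0,x_scale=np.r_[PS,np.tile([.005,.02],n)],diff_step=1e-4,loss="soft_l1")
    cov=np.linalg.inv(b.jac.T@b.jac);o,e=run(b.x);print("jumps",np.round(e,1))
    return b.x,cov,o,y
'''+s[j:]
open("mpc.py","w").write(s)
E
python3 step.py 0.06 1.2
```

```text
19.75 [(0.1, 0.39), (0.094, 1.42)] [14.4 73.6 18.6] [ 2.8 -1.  -2.2]
19.8 [(0.11, 0.39), (0.104, 1.5)] [14.4 73.4 18.6] [ 2.3 -0.3 -2. ]
jumps [-0.4  0.1  0.9 -0.1 -0.  -0.1  0.   0.1]
p [ 1.767  0.481  0.033  0.01  -0.021] sd [0.009 0.026 0.006 0.003 0.003]
resid [-1. nan  1.  0. nan  0.  2. nan -2. nan -1.  1. nan  4. -3. nan]
state [0.1104 0.0702] a -0.015869116548135914
u [-0.044 -0.083 -0.115 -0.128 -0.121 -0.1   -0.073 -0.049 -0.033 -0.023]
pred [0.11  0.118 0.121 0.118 0.109 0.096 0.082 0.07  0.063 0.06  0.06 ] [0.06  0.001]
spread end [0.016 0.012] [ 0.043 -0.017] [0.095 0.029]
[{"xyz": [-1.0, -5.0, 0.0], "spin": 0}, {"xyz": [-1.0, -6.5, -0.5], "spin": 0}, {"xyz": [-1.5, -5.5, -0.5], "spin": 0}, {"xyz": [-0.5, -2.0, -0.0], "spin": 0}, {"xyz": [0.5, 1.0, -0.0], "spin": 0}, {"xyz": [0.5, 3.5, 0.5], "spin": 0}, {"xyz": [1.0, 4.5, 0.0], "spin": 0}, {"xyz": [1.0, 4.5, 0.5], "spin": 0}, {"xyz": [0.5, 2.5, 0.0], "spin": 0}, {"xyz": [0.5, 1.5, 0.0], "spin": 0}]
```

>>> {"op": "arm_command", "data": {
  "rows": [
    {"xyz":[-1.0,-5.0,0.0],"spin":0},
    {"xyz":[-1.0,-6.5,-0.5],"spin":0},
    {"xyz":[-1.5,-5.5,-0.5],"spin":0},
    {"xyz":[-0.5,-2.0,0],"spin":0},
    {"xyz":[0.5,1.0,0],"spin":0},
    {"xyz":[0.5,3.5,0.5],"spin":0},
    {"xyz":[1.0,4.5,0.0],"spin":0},
    {"xyz":[1.0,4.5,0.5],"spin":0},
    {"xyz":[0.5,2.5,0.0],"spin":0},
    {"xyz":[0.5,1.5,0.0],"spin":0}
  ]
}}

```text
time: 21.1
eef_pos: [0.4902, 0.0744, 0.2513]
eef_rot: [0.766, 0.643, -0.0, -0.0]
force: [1.7, -0.9, -0.9]
finger_gap: 0.0353
finger_force: 10.0
```

```bash
python3 obs.py 3; cp H.json H5.json; python3 step.py 0.06 1.2 2>/dev/null
```

```text
21.1 [(0.076, 0.36), (0.05, 1.45)] [14.2 72.1 18.5] [ 1.7 -0.9 -0.9]
21.15 [(0.076, 0.36), (0.052, 1.44)] [14.2 72.3 18.6] [ 2.7 -0.7 -0.9]
21.2 [(0.074, 0.36), (0.052, 1.44)] [14.1 72.2 18.5] [1.8 0.6 0.3]
jumps [-0.4  0.1  1.  -0.1 -0.1 -0.   0.3  0.  -0.3  0.1]
p [ 1.768  0.488  0.033  0.01  -0.02 ] sd [0.008 0.023 0.006 0.003 0.002]
resid [nan -0.  1. nan -3. nan -1.  2. nan  5. -2. nan -1. -1.  2. nan]
state [0.076  0.0081] a -0.024283833072836814
u [-0.037 -0.05  -0.059 -0.061 -0.058 -0.053 -0.046 -0.039 -0.033 -0.027]
pred [0.076 0.076 0.076 0.075 0.072 0.069 0.065 0.062 0.061 0.06  0.06 ] [ 0.06 -0.  ]
spread end [0.009 0.007] [ 0.043 -0.021] [0.074 0.005]
[{"xyz": [-0.5, -2.0, 0.0], "spin": 0}, {"xyz": [-0.5, -2.5, -0.0], "spin": 0}, {"xyz": [-0.5, -1.5, -0.0], "spin": 0}, {"xyz": [0, -0.5, -0.0], "spin": 0}, {"xyz": [0.0, 0.5, -0.0], "spin": 0}, {"xyz": [0.5, 1.0, -0.0], "spin": 0}, {"xyz": [0, 1.5, 0.0], "spin": 0}, {"xyz": [0.0, 1.0, 0.0], "spin": 0}, {"xyz": [0.5, 1.0, 0.0], "spin": 0}, {"xyz": [0.0, 1.0, 0.0], "spin": 0}]
```

>>> {"op": "arm_command", "data": {
  "rows": [
    {"xyz":[-0.5,-2.0,0.0],"spin":0},
    {"xyz":[-0.5,-2.5,0],"spin":0},
    {"xyz":[-0.5,-1.5,0],"spin":0},
    {"xyz":[0,-0.5,0],"spin":0},
    {"xyz":[0.0,0.5,0],"spin":0},
    {"xyz":[0.5,1.0,0],"spin":0},
    {"xyz":[0,1.5,0.0],"spin":0},
    {"xyz":[0.0,1.0,0.0],"spin":0},
    {"xyz":[0.5,1.0,0.0],"spin":0},
    {"xyz":[0.0,1.0,0.0],"spin":0}
  ]
}}

```text
time: 22.5
eef_pos: [0.49, 0.0738, 0.2514]
eef_rot: [0.766, 0.643, 0.0, 0.0]
force: [3.2, -0.1, -1.9]
finger_gap: 0.0352
finger_force: 10.0
```

```bash
python3 obs.py 3; cp H.json H6.json; python3 step.py 0.06 1.2 2>/dev/null
```

```text
22.5 [(0.058, 0.39), (0.028, 1.43)] [14.  71.5 18.6] [ 3.2 -0.1 -1.9]
22.55 [(0.056, 0.39), (0.028, 1.44)] [14.  71.6 18.6] [ 3.2  0.1 -0.4]
22.6 [(0.056, 0.39), (0.028, 1.44)] [14.  71.6 18.6] [ 3.2 -0.7 -1.3]
jumps [-0.4  0.1  1.  -0.1 -0.1 -0.   0.3 -0.  -0.3  0.1  0.1  0. ]
p [ 1.769  0.487  0.033  0.01  -0.02 ] sd [0.008 0.022 0.006 0.003 0.001]
resid [-2. nan -1.  2. nan  5. -2. nan -1. -1.  1. nan -1.  1.  1. nan]
state [ 0.0565 -0.0014] a -0.027641841284386064
u [-0.023 -0.019 -0.015 -0.012 -0.012 -0.014 -0.017 -0.02  -0.023 -0.026]
pred [0.057 0.056 0.057 0.057 0.057 0.058 0.059 0.059 0.06  0.06  0.06 ] [0.06 0.  ]
spread end [0.001 0.001] [ 0.058 -0.001] [0.063 0.002]
[{"xyz": [0.5, 0.5, 0.0], "spin": 0}, {"xyz": [0, 1.0, 0.0], "spin": 0}, {"xyz": [0.0, 0.5, 0.0], "spin": 0}, {"xyz": [0.0, 0.5, 0.0], "spin": 0}, {"xyz": [0.0, 0.0, 0.0], "spin": 0}, {"xyz": [0.0, 0, 0.0], "spin": 0}, {"xyz": [0, -0.5, 0.0], "spin": 0}, {"xyz": [0, -0.5, 0.0], "spin": 0}, {"xyz": [0, -1.0, 0.0], "spin": 0}, {"xyz": [-0.5, -0.5, 0.0], "spin": 0}]
```

>>> {"op": "arm_command", "data": {
  "rows": [
    {"xyz":[0,0,0],"spin":0},
    {"xyz":[0,0,0],"spin":0},
    {"xyz":[0,0,0],"spin":0},
    {"xyz":[0,0,0],"spin":0},
    {"xyz":[0,0,0],"spin":0},
    {"xyz":[0,0,0],"spin":0},
    {"xyz":[0,0,0],"spin":0},
    {"xyz":[0,0,0],"spin":0},
    {"xyz":[0,0,0],"spin":0},
    {"xyz":[0,0,0],"spin":0}
  ]
}}

```text
time: 23.9
eef_pos: [0.49, 0.0738, 0.2513]
eef_rot: [0.766, 0.643, 0.0, 0.0]
force: [4.0, -0.9, -1.1]
finger_gap: 0.0353
finger_force: 10.0
```

```bash
rm -f Hn.json
python3 - <<'E'
import json
H=json.load(open("H.json"));H["kt"].append(23.85);H["ka"].append(H["ka"][-1]);json.dump(H,open("H.json","w"))
E
python3 - <<'E'
from h import *
from workcell import viewer
s=np.mean([viewer.snapshot("scene")["image"].astype(float) for _ in range(2)],0);t=viewer.snapshot("top")["image"].astype(float)
A=cv2.resize(s[200:250,245:295],(400,400),interpolation=2);B=cv2.resize(t[118:168,205:255],(400,400),interpolation=2)
cv2.imwrite("pics/h2.png",np.hstack([A,B])[:,:,::-1])
E
python3 obs.py 2; python3 step.py 0.06 1.2 2>/dev/null
```

```text
24.05 [(0.056, 0.39), (0.028, 1.38)] [14.  71.5 18.5] [ 3.9 -0.8  0. ]
24.1 [(0.056, 0.39), (0.028, 1.38)] [13.9 71.5 18.5] [ 3.9 -0.5 -0.6]
jumps [-0.4  0.1  1.  -0.1 -0.1 -0.   0.3 -0.  -0.3  0.1  0.1  0.  -0.2 -0. ]
p [ 1.769  0.488  0.033  0.01  -0.02 ] sd [0.008 0.022 0.006 0.003 0.001]
resid [ 2. nan  5. -2. nan -1. -1.  1. nan -1.  1.  1. nan -0. -0. nan]
state [ 0.0558 -0.0016] a -0.027641841284386064
u [-0.023 -0.018 -0.013 -0.011 -0.011 -0.013 -0.016 -0.019 -0.023 -0.026]
pred [0.056 0.056 0.056 0.056 0.057 0.058 0.059 0.059 0.06  0.06  0.06 ] [0.06 0.  ]
spread end [0.002 0.001] [ 0.058 -0.001] [0.063 0.002]
[{"xyz": [0.5, 1.0, 0.0], "spin": 0}, {"xyz": [0, 0.5, 0.0], "spin": 0}, {"xyz": [0.0, 1.0, 0.0], "spin": 0}, {"xyz": [0.0, 0.5, 0.0], "spin": 0}, {"xyz": [0.0, 0, 0.0], "spin": 0}, {"xyz": [0.0, -0.5, 0.0], "spin": 0}, {"xyz": [0.0, -0.5, 0.0], "spin": 0}, {"xyz": [0, -0.5, 0.0], "spin": 0}, {"xyz": [0, -0.5, 0.0], "spin": 0}, {"xyz": [-0.5, -1.0, 0.0], "spin": 0}][ WARN:0@2.230] global loadsave.cpp:1063 imwrite_ Unsupported depth image for selected encoder is fallbacked to CV_8U.
```

View pics/h2.png

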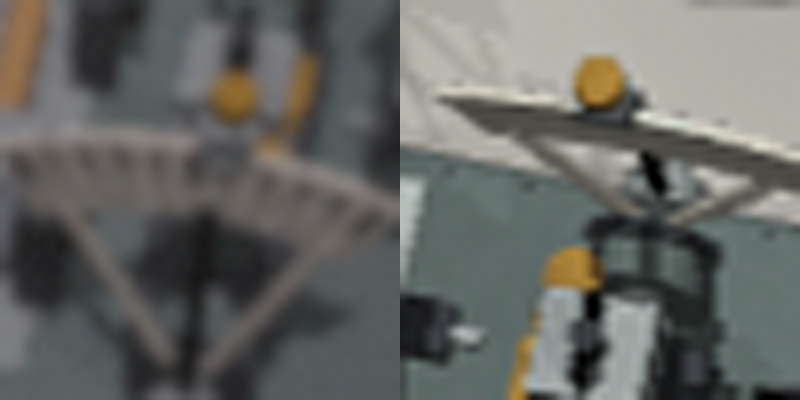

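>>> {"op": "arm_command", "data": {
  "rows": [
    {"xyz":[0,0,0],"spin":0},
    {"xyz":[0,0,0],"spin":0},
    {"xyz":[0,0,0],"spin":0},
    {"xyz":[0,0,0],"spin":0},
    {"xyz":[0,0,0],"spin":0},
    {"xyz":[0,0,0],"spin":0},
    {"xyz":[0,0,0],"spin":0},
    {"xyz":[0,0,0],"spin":0},
    {"xyz":[0,0,0],"spin":0},
    {"xyz":[0,0,0],"spin":0}
  ]
}}

```text
time: 25.4
eef_pos: [0.4899, 0.0738, 0.2512]
eef_rot: [0.766, 0.643, 0.0, 0.0]
force: [3.9, -0.9, 0.8]
finger_gap: 0.0351
finger_force: 10.0
```

```bash
cat > holdlog.py <<'E'
import json,os
if os.path.exists("Hn.json"): os.remove("Hn.json")
H=json.load(open("H.json"));H["kt"].append(H["t"][-1]+1.25);H["ka"].append(H["ka"][-1]);json.dump(H,open("H.json","w"))
E
python3 holdlog.py; python3 obs.py 1
```

```text
25.4 [(0.054, 0.44), (0.026, 1.38)] [13.9 71.5 18.4] [ 3.9 -0.9  0.8]
```

>>> {"op": "arm_command", "data": {
  "rows": [
    {"xyz":[0,0,0],"spin":0},
    {"xyz":[0,0,0],"spin":0},
    {"xyz":[0,0,0],"spin":0},
    {"xyz":[0,0,0],"spin":0},
    {"xyz":[0,0,0],"spin":0},
    {"xyz":[0,0,0],"spin":0},
    {"xyz":[0,0,0],"spin":0},
    {"xyz":[0,0,0],"spin":0},
    {"xyz":[0,0,0],"spin":0},
    {"xyz":[0,0,0],"spin":0}
  ]
}}

```text
time: 26.7
eef_pos: [0.4899, 0.0737, 0.2513]
eef_rot: [0.766, 0.643, 0.0, 0.0]
force: [5.1, -0.6, 0.1]
finger_gap: 0.0351
finger_force: 10.0
```

```bash
python3 holdlog.py; python3 obs.py 1
```

```text
26.7 [(0.032, 0.26), (0.004, 1.43)] [13.9 71.4 18.5] [ 5.1 -0.6  0.1]
```

>>> {"op": "arm_command", "data": {
  "rows": [
    {"xyz":[0,0,0],"spin":0},
    {"xyz":[0,0,0],"spin":0},
    {"xyz":[0,0,0],"spin":0},
    {"xyz":[0,0,0],"spin":0},
    {"xyz":[0,0,0],"spin":0},
    {"xyz":[0,0,0],"spin":0},
    {"xyz":[0,0,0],"spin":0},
    {"xyz":[0,0,0],"spin":0},
    {"xyz":[0,0,0],"spin":0},
    {"xyz":[0,0,0],"spin":0}
  ]
}}

```text
time: 28.0
eef_pos: [0.4899, 0.0737, 0.2513]
eef_rot: [0.766, 0.643, 0.0, 0.0]
force: [4.2, -1.2, -0.6]
finger_gap: 0.035
finger_force: 10.0
```

```bash
python3 holdlog.py; python3 obs.py 2; cp H.json H7.json;  python3 step.py -0.15 1.6 2>/dev/null
```

```text
28.0 [(-0.098, 0.08), (-0.098, 1.18)] [13.9 71.4 18.5] [ 4.2 -1.2 -0.6]
28.05 [(-0.116, 0.04), (-0.104, 1.18)] [13.9 71.4 18.4] [ 5.1 -1.2  0.3]
jumps [-0.6  0.2  0.7 -0.  -0.   0.1  0.4  0.  -0.4 -0.1 -0.6  0.  -0.5 -0.
 -0.2  0.2  0.2  0.2  0.1  0.2]
p [ 1.777  0.482  0.033  0.007 -0.021] sd [0.007 0.023 0.006 0.002 0.001]
resid [ 3. nan -1.  1.  1. nan -0. -0. nan -2. nan -1. nan -3.  3. nan]
state [-0.1256 -0.2619] a -0.027641841284386064
u [0.028 0.079 0.129 0.175 0.212 0.232 0.234 0.222 0.202 0.178]
pred [-0.126 -0.158 -0.184 -0.203 -0.212 -0.213 -0.207 -0.196 -0.183 -0.17
 -0.16 ] [-0.16   0.069]
spread end [0.015 0.021] [-0.186  0.029] [-0.127  0.112]
[{"xyz": [2.0, 9.5, 0.0], "spin": 0}, {"xyz": [1.5, 9.0, -0.5], "spin": 0}, {"xyz": [2.0, 8.5, -1.0], "spin": 0}, {"xyz": [1.5, 7.5, -1.0], "spin": 0}, {"xyz": [1.0, 6.5, -1.0], "spin": 0}, {"xyz": [1.0, 3.0, -1.0], "spin": 0}, {"xyz": [0, 0.5, -0.0], "spin": 0}, {"xyz": [-0.5, -2.0, 0.5], "spin": 0}, {"xyz": [-0.5, -3.5, 0.5], "spin": 0}, {"xyz": [-1.0, -4.0, 1.0], "spin": 0}]
```

```bash
rm -f Hn.json;  python3 step.py -0.28 1.3 2>/dev/null
```

```text
jumps [-0.6  0.2  0.7 -0.  -0.   0.1  0.4  0.  -0.4 -0.1 -0.6  0.  -0.5 -0.
 -0.2  0.2  0.2  0.2  0.1  0.2]
p [ 1.777  0.482  0.033  0.007 -0.021] sd [0.007 0.023 0.006 0.002 0.001]
resid [ 3. nan -1.  1.  1. nan -0. -0. nan -2. nan -1. nan -3.  3. nan]
state [-0.1256 -0.2619] a -0.027641841284386064
u [0.017 0.055 0.091 0.126 0.158 0.184 0.204 0.217 0.225 0.231]
pred [-0.126 -0.158 -0.188 -0.214 -0.236 -0.253 -0.265 -0.273 -0.278 -0.28
 -0.28 ] [-0.28  -0.001]
spread end [0.019 0.018] [-0.311 -0.04 ] [-0.246  0.03 ]
[{"xyz": [1.5, 7.5, 0.0], "spin": 0}, {"xyz": [1.5, 6.5, -0.0], "spin": 0}, {"xyz": [1.0, 6.0, -0.5], "spin": 0}, {"xyz": [1.5, 6.5, -0.5], "spin": 0}, {"xyz": [1.0, 5.0, -1.0], "spin": 0}, {"xyz": [1.0, 4.5, -1.0], "spin": 0}, {"xyz": [0.5, 3.5, -0.5], "spin": 0}, {"xyz": [0.5, 2.0, -0.5], "spin": 0}, {"xyz": [0.0, 1.5, -0.0], "spin": 0}, {"xyz": [0.5, 1.0, -0.5], "spin": 0}]
```

>>> {"op": "arm_command", "data": {
  "rows": [
    {"xyz":[1.5,7.5,0.0],"spin":0},
    {"xyz":[1.5,6.5,0],"spin":0},
    {"xyz":[1.0,6.0,-0.5],"spin":0},
    {"xyz":[1.5,6.5,-0.5],"spin":0},
    {"xyz":[1.0,5.0,-1.0],"spin":0},
    {"xyz":[1.0,4.5,-1.0],"spin":0},
    {"xyz":[0.5,3.5,-0.5],"spin":0},
    {"xyz":[0.5,2.0,-0.5],"spin":0},
    {"xyz":[0.0,1.5,0],"spin":0},
    {"xyz":[0.5,1.0,-0.5],"spin":0}
  ]
}}

```text
time: 29.35
eef_pos: [0.4986, 0.1179, 0.2467]
eef_rot: [0.766, 0.643, -0.0, -0.0]
force: [0.9, 1.0, 2.9]
finger_gap: 0.0348
finger_force: 10.0
```

```bash
python3 obs.py 3; cp H.json H8.json;  python3 step.py -0.37 1.5 2>/dev/null
```

```text
29.35 [(-0.066, 0.03), (-0.074, 0.17)] [ 22.6 115.6  13.9] [0.9 1.  2.9]
29.4 [(-0.05, 0.04), (-0.062, 0.21)] [ 22.7 115.8  13.9] [ 1.9 -0.5  1.7]
29.45 [(-0.026, 0.17), (-0.048, 0.17)] [ 22.7 115.7  13.9] [0.7 0.1 3.3]
jumps [-0.3  0.2  1.  -0.1 -0.   0.  -0.   0.1 -0.1  0.1  0.7 -0.3  0.1 -0.8
 -0.5  0.5  1.7 -0.1  1.2 -0.  -4.2  0.2]
p [ 1.773  0.559 -0.     0.009 -0.017] sd [0.001 0.019 0.003 0.002 0.001]
resid [ 1. nan -0. -0. nan -1. nan -8. nan  3. 11. nan  1.  1. -3. nan]
state [-0.024   0.3323] a 0.2311127409805
u [ 0.172  0.057 -0.077 -0.182 -0.234 -0.231 -0.18  -0.091  0.022  0.15 ]
pred [-0.024  0.013  0.035  0.032  0.002 -0.051 -0.119 -0.192 -0.26  -0.316
 -0.351] [-0.351 -0.207]
spread end [inf inf] [-0.362 -0.21 ] [1.78793035e+184 2.94388522e+186]
[{"xyz": [-2.0, -10.0, 2.0], "spin": 0}, {"xyz": [-4.0, -19.5, 2.5], "spin": 0}, {"xyz": [-4.5, -23.0, -0.5], "spin": 0}, {"xyz": [-3.5, -18.0, -2.0], "spin": 0}, {"xyz": [-2.0, -8.5, -2.0], "spin": 0}, {"xyz": [0.5, 0.5, 0.0], "spin": 0}, {"xyz": [1.5, 8.5, 2.0], "spin": 0}, {"xyz": [3.0, 15.0, 2.0], "spin": 0}, {"xyz": [4.0, 19.5, 0.5], "spin": 0}, {"xyz": [4.0, 22.0, -2.0], "spin": 0}]
```

```bash
rm -f Hn.json; sed -i 's/,.006,.003,.02\]/,.003,.003,.01]/; s/P0=np.array(.*);PS/P0=np.array([1.77,.485,.033,.009,-.02]);PS/; s/\/.01,(q\[-1,1\]/\/.03,(q[-1,1]/; s/)\/.025\]/)\/.08]/; s/PS=np.array(\[.25,.13/PS=np.array([.03,.05/' mpc.py; grep -n "PS=" mpc.py; for tg in -0.1 -0.2; do python3 step.py $tg 1.3; done
```

```text
4:P0=np.array([1.77,.485,.033,.009,-.02]);PS=np.array([.03,.05,.003,.003,.01]);LAG=-.015;DT=.005
jumps [ 0.1  0.2  0.6 -0.1 -0.3 -0.2  0.2  0.2 -0.2  0.1  0.1  0.3 -0.1 -0.
  0.   0.   0.6  0.6  1.1 -0.2 -4.1 -1.7]
p [ 1.765  0.504  0.032  0.01  -0.019] sd [0.012 0.029 0.003 0.003 0.003]
resid [ 0. nan  0. -0. nan -0. nan -1. nan -1.  9. nan  2.  1. -4. nan]
state [-0.0248  0.329 ] a 0.2311127409805
u [ 0.136  0.035 -0.06  -0.124 -0.143 -0.117 -0.061  0.004  0.058  0.097]
pred [-0.025  0.014  0.039  0.046  0.036  0.011 -0.022 -0.054 -0.08  -0.095
 -0.1  ] [-0.1   -0.009]
spread end [0.018 0.022] [-0.137 -0.056] [-0.062  0.023]
[{"xyz": [-3.5, -16.0, 3.0], "spin": 0}, {"xyz": [-3.0, -17.0, 1.5], "spin": 0}, {"xyz": [-3.5, -16.5, -0.0], "spin": 0}, {"xyz": [-2.0, -11.0, -1.0], "spin": 0}, {"xyz": [-1.0, -3.0, -0.5], "spin": 0}, {"xyz": [1.0, 4.0, 0.5], "spin": 0}, {"xyz": [2.0, 9.5, 1.0], "spin": 0}, {"xyz": [2.0, 11.5, 0.0], "spin": 0}, {"xyz": [2.0, 9.0, -0.0], "spin": 0}, {"xyz": [1.5, 7.0, -0.5], "spin": 0}]
jumps [ 0.1  0.2  0.6 -0.1 -0.3 -0.2  0.2  0.2 -0.2  0.1  0.1  0.3 -0.1 -0
[... 153 characters left out ...]
-1. nan -1.  9. nan  2.  1. -4. nan]
state [-0.0248  0.329 ] a 0.2311127409805
u [ 0.122 -0.    -0.111 -0.177 -0.184 -0.136 -0.051  0.044  0.121  0.177]
pred [-0.025  0.013  0.034  0.031  0.007 -0.036 -0.086 -0.134 -0.171 -0.193
 -0.201] [-0.201 -0.013]
spread end [0.026 0.03 ] [-0.239 -0.06 ] [-0.143  0.041]
[{"xyz": [-4.0, -18.5, 3.5], "spin": 0}, {"xyz": [-4.0, -21.0, 1.0], "spin": 0}, {"xyz": [-3.5, -19.0, -1.0], "spin": 0}, {"xyz": [-2.5, -11.0, -1.5], "spin": 0}, {"xyz": [0, -1.0, -0.5], "spin": 0}, {"xyz": [1.5, 8.0, 1.5], "spin": 0}, {"xyz": [3.0, 14.5, 1.5], "spin": 0}, {"xyz": [3.0, 16.5, 0.0], "spin": 0}, {"xyz": [2.5, 13.0, -1.0], "spin": 0}, {"xyz": [2.0, 9.5, -1.5], "spin": 0}]
```

>>> {"op": "arm_command", "data": {
  "rows": [
    {"xyz":[-3.5,-16.0,3.0],"spin":0},
    {"xyz":[-3.0,-17.0,1.5],"spin":0},
    {"xyz":[-3.5,-16.5,0],"spin":0},
    {"xyz":[-2.0,-11.0,-1.0],"spin":0},
    {"xyz":[-1.0,-3.0,-0.5],"spin":0},
    {"xyz":[1.0,4.0,0.5],"spin":0},
    {"xyz":[2.0,9.5,1.0],"spin":0},
    {"xyz":[2.0,11.5,0.0],"spin":0},
    {"xyz":[2.0,9.0,0],"spin":0},
    {"xyz":[1.5,7.0,-0.5],"spin":0}
  ]
}}

```text
time: 30.75
eef_pos: [0.4944, 0.0962, 0.2507]
eef_rot: [0.766, 0.643, -0.0, -0.0]
force: [2.6, -1.8, -1.3]
finger_gap: 0.035
finger_force: 10.0
```

```bash
python3 step.py -0.1 1.3 >/dev/null; python3 obs.py 3; cp H.json H9.json; python3 step.py -0.2 1.3
```

```text
30.75 [(-0.224, 0.01), (-0.228, 0.27)] [18.4 93.9 17.9] [ 2.6 -1.8 -1.3]
30.8 [(-0.23, 0.03), (-0.228, 0.24)] [18.5 94.8 17.8] [ 3.9 -0.6 -1.7]
30.85 [(-0.234, 0.07), (-0.234, 0.23)] [18.4 94.  17.9] [ 3.2 -1.  -0. ]
jumps [ 0.   0.2  0.5 -0.2 -0.4 -0.4  0.1  0.1 -0.4  0.1 -0.1  0.3 -0.1 -0.
 -0.   0.1  0.6  0.6  0.9 -0.2 -4.4 -1.   3.2 -0.3]
p [ 1.764  0.507  0.032  0.009 -0.02 ] sd [0.012 0.03  0.003 0.003 0.002]
resid [nan -0. nan -1. nan -1.  8. nan  3. -1. -6. nan  1.  0. -1. nan]
state [-0.2423 -0.16  ] a 0.09796589687543032
u [0.148 0.2   0.25  0.286 0.296 0.283 0.254 0.222 0.194 0.174]
pred [-0.242 -0.261 -0.274 -0.276 -0.27  -0.257 -0.24  -0.223 -0.21  -0.203
 -0.2  ] [-0.2    0.005]
spread end [0.013 0.014] [-0.22  -0.006] [-0.183  0.029]
[{"xyz": [1.5, 8.5, -1.0], "spin": 0}, {"xyz": [2.0, 9.0, -2.0], "spin": 0}, {"xyz": [1.5, 8.5, -2.0], "spin": 0}, {"xyz": [1.0, 5.5, -1.5], "spin": 0}, {"xyz": [0.5, 1.5, -0.5], "spin": 0}, {"xyz": [-0.5, -2.0, 1.0], "spin": 0}, {"xyz": [-1.0, -4.5, 1.0], "spin": 0}, {"xyz": [-1.0, -5.5, 1.5], "spin": 0}, {"xyz": [-1.0, -4.5, 1.0], "spin": 0}, {"xyz": [-0.5, -3.5, 0.5], "spin": 0}]
```

```bash
rm -f Hn.json; cp mpc.py mpc_a.py; sed -i 's/PS=np.array(.*);LAG/PS=np.array([.2,.2,.008,.004,.02]);LAG/; s/diff_step=1e-4,loss="soft_l1")$/diff_step=1e-4,loss="soft_l1",bounds=(np.r_[1.2,.1,.018,0,-.2,np.full(2*n,-9)],np.r_[3,1,.06,.03,.2,np.full(2*n,9)]))/' mpc.py
for L in -.04 -.015 .02 .06; do sed -i "s/LAG=[-.0-9]*;/LAG=$L;/" mpc.py; echo L $L; python3 step.py -0.34 1.3 | head -5; done
```

```text
L -.04
jumps [-0.1  0.1  0.6 -0.1 -0.1 -0.3 -0.2  0.2 -0.4  0.1  0.1  0.2 -0.  -0.
  0.   0.   0.7  0.5  1.1  0.1 -2.8 -0.6  1.4 -0.6]
p [ 1.771  0.522  0.022  0.009 -0.019] sd [0.014 0.037 0.013 0.003 0.003]
resid [nan -0. nan -1. nan -1.  8. nan  2. -0. -5. nan  2.  0. -2. nan]
state [-0.2441 -0.1708] a 0.09796589687543032
L -.015
jumps [-0.1  0.1  0.5 -0.1 -0.3 -0.3 -0.2  0.2 -0.4  0.1  0.   0.2 -0.1 -0.
 -0.   0.   0.6  0.4  1.   0.1 -3.8 -0.6  2.3 -0.4]
p [ 1.768  0.524  0.018  0.009 -0.019] sd [0.013 0.039 0.014 0.003 0.002]
resid [nan -0. nan -1. nan -1.  7. nan  2. -1. -5. nan  2.  0. -2. nan]
state [-0.2442 -0.1726] a 0.09796589687543032
L .02
jumps [ 0.1  0.   0.5 -0.1 -0.8 -0.3 -0.   0.1 -0.3  0.  -0.1  0.2 -0.1 -0.
 -0.   0.   0.6  0.4  0.9  0.1 -5.1 -0.7  4.  -0.2]
p [ 1.763  0.529  0.018  0.009 -0.02 ] sd [0.013 0.044 0.014 0.003 0.002]
resid [nan -0. nan -1. nan -1.  7. nan  3. -1. -6. nan  1.  0. -2. nan]
state [-0.2437 -0.1692] a 0.09796589687543032
L .06
jumps [ 0.1  0.   0.2 -0.1 -1.9 -0.3  0.1  0.1 -0.3  0.  -0.3  0.2 -0.2 -0.
 -0.1  0.1  0.5  0.3  0.9  0.2 -5.9 -0.8  5.4 -0.3]
p [ 1.756  0.555  0.018  0.009 -0.022] sd [0.014 0.063 0.014 0.003 0.002]
resid [nan -1. nan -1. nan -1.  7. nan  4. -1. -7. nan  1.  0. -2. nan]
state [-0.2433 -0.1623] a 0.09796589687543032
```

```bash
rm -f Hn.json
for L in -.06 -.08 -.1 -.12; do sed -i "s/LAG=[-.0-9]*;/LAG=$L;/" mpc.py; echo L $L; python3 step.py -0.34 1.3 | head -5; done
```

```text
L -.06
jumps [-0.2  0.1  0.6 -0.1  0.  -0.3 -0.2  0.2 -0.4  0.2  0.2  0.3 -0.  -0.
  0.   0.   0.7  0.7  1.2  0.  -2.  -0.7  0.9 -0.7]
p [ 1.772  0.519  0.027  0.009 -0.018] sd [0.014 0.035 0.009 0.003 0.002]
resid [nan -0. nan -1. nan -1.  8. nan  1.  0. -4. nan  2.  0. -2. nan]
state [-0.2437 -0.1667] a 0.09796589687543032
L -.08
jumps [-0.2  0.2  0.6 -0.1  0.1 -0.3 -0.2  0.2 -0.4  0.2  0.2  0.3 -0.  -0.
  0.   0.   0.7  0.8  1.2  0.  -1.2 -0.7  0.4 -0.8]
p [ 1.774  0.518  0.031  0.009 -0.017] sd [0.014 0.033 0.007 0.004 0.002]
resid [nan -0. nan -1. nan -1.  8. nan  1.  1. -3. nan  2.  0. -2. nan]
state [-0.2435 -0.1637] a 0.09796589687543032
L -.1
jumps [-0.3  0.2  0.6 -0.   0.2 -0.3 -0.1  0.2 -0.4  0.3  0.3  0.3  0.   0.
  0.1  0.   0.7  1.1  1.1  0.1 -0.6 -0.8  0.  -1. ]
p [ 1.777  0.517  0.035  0.008 -0.016] sd [0.014 0.033 0.007 0.004 0.002]
resid [nan -0. nan -1. nan -1.  8. nan  1.  2. -2. nan  2. -0. -2. nan]
state [-0.2433 -0.1609] a 0.09796589687543032
L -.12
jumps [-0.4  0.2  0.5  0.   0.2 -0.2 -0.1  0.2 -0.4  0.3  0.3  0.3  0.   0.
  0.1  0.   0.7  1.4  0.9  0.3 -0.3 -0.9 -0.3 -1.1]
p [ 1.779  0.514  0.04   0.008 -0.016] sd [0.015 0.035 0.008 0.004 0.003]
resid [nan -0. nan -1. nan -2.  7. nan  0.  2. -1. nan  2. -0. -2. nan]
state [-0.243  -0.1575] a 0.09796589687543032
```

```bash
rm -f Hn.json; sed -i "s/LAG=[-.0-9]*;/LAG=-.09;/" mpc.py;  python3 step.py -0.34 1.3
```

```text
jumps [-0.3  0.2  0.6 -0.   0.2 -0.3 -0.2  0.2 -0.4  0.2  0.3  0.3  0.   0.
  0.1  0.   0.7  0.9  1.2  0.1 -0.9 -0.7  0.2 -0.9]
p [ 1.776  0.518  0.033  0.008 -0.017] sd [0.014 0.033 0.007 0.004 0.002]
resid [nan -0. nan -1. nan -1.  8. nan  1.  1. -2. nan  2. -0. -2. nan]
state [-0.2434 -0.1623] a 0.09796589687543032
u [0.114 0.135 0.158 0.182 0.204 0.223 0.238 0.249 0.257 0.266]
pred [-0.243 -0.263 -0.282 -0.299 -0.312 -0.323 -0.331 -0.336 -0.339 -0.34
 -0.34 ] [-0.34  -0.001]
spread end [0.02  0.014] [-0.362 -0.027] [-0.308  0.024]
[{"xyz": [0.5, 3.0, -0.5], "spin": 0}, {"xyz": [0.5, 3.5, -0.5], "spin": 0}, {"xyz": [1.0, 4.0, -0.5], "spin": 0}, {"xyz": [0.5, 4.0, -0.5], "spin": 0}, {"xyz": [1.0, 3.5, -1.0], "spin": 0}, {"xyz": [0.5, 3.0, -0.5], "spin": 0}, {"xyz": [0.5, 2.5, -0.5], "spin": 0}, {"xyz": [0.5, 2.0, -0.5], "spin": 0}, {"xyz": [0.0, 1.5, -0.5], "spin": 0}, {"xyz": [0.5, 1.5, -0.5], "spin": 0}]
```

>>> {"op": "arm_command", "data": {
  "rows": [
    {"xyz":[0.5,3.0,-0.5],"spin":0},
    {"xyz":[0.5,3.5,-0.5],"spin":0},
    {"xyz":[1.0,4.0,-0.5],"spin":0},
    {"xyz":[0.5,4.0,-0.5],"spin":0},
    {"xyz":[1.0,3.5,-1.0],"spin":0},
    {"xyz":[0.5,3.0,-0.5],"spin":0},
    {"xyz":[0.5,2.5,-0.5],"spin":0},
    {"xyz":[0.5,2.0,-0.5],"spin":0},
    {"xyz":[0.0,1.5,-0.5],"spin":0},
    {"xyz":[0.5,1.5,-0.5],"spin":0}
  ]
}}

```text
time: 32.15
eef_pos: [0.4998, 0.124, 0.2453]
eef_rot: [0.766, 0.643, 0.0, -0.0]
force: [0.0, 0.2, 3.8]
finger_gap: 0.0349
finger_force: 10.0
```

```bash
python3 obs.py 3; cp H.json H10.json; python3 step.py -0.37 1.3
```

```text
32.15 [(-0.27, 0.18), (-0.27, 0.05)] [ 23.8 121.7  12.5] [0.  0.2 3.8]
32.2 [(-0.268, 0.12), (-0.264, 0.09)] [ 23.9 121.9  12.5] [ 1.5 -0.1  3.2]
32.25 [(-0.268, 0.13), (-0.264, 0.11)] [ 23.9 121.8  12.5] [ 2.  -0.1  3.5]
jumps [-0.1  0.2  0.6 -0.1  0.  -0.4 -0.2  0.1 -0.4  0.2  0.3  0.3  0.   0.
  0.1  0.   0.7  1.2  1.4  0.3 -0.6 -0.6  0.4 -1.  -1.5 -0. ]
p [ 1.769  0.522  0.032  0.01  -0.016] sd [0.014 0.033 0.007 0.004 0.002]
resid [nan -2.  8. nan  1.  1. -3. nan  2.  0. -1. nan  0. -2.  1. nan]
state [-0.2614  0.0752] a 0.2669020075055285
u [0.251 0.212 0.16  0.124 0.114 0.13  0.161 0.194 0.218 0.237]
pred [-0.261 -0.254 -0.252 -0.259 -0.274 -0.296 -0.319 -0.341 -0.358 -0.362
 -0.362] [-0.362  0.   ]
spread end [0.007 0.01 ] [-0.362 -0.03 ] [-0.34  0.  ]
[{"xyz": [-0.5, -2.5, 0.5], "spin": 0}, {"xyz": [-1.5, -6.5, 2.0], "spin": 0}, {"xyz": [-1.5, -9.0, 1.5], "spin": 0}, {"xyz": [-1.5, -6.0, 1.0], "spin": 0}, {"xyz": [0, -1.5, 0.0], "spin": 0}, {"xyz": [0.5, 2.5, -0.5], "spin": 0}, {"xyz": [1.0, 5.0, -0.5], "spin": 0}, {"xyz": [1.0, 5.5, -1.0], "spin": 0}, {"xyz": [1.0, 4.5, -1.0], "spin": 0}, {"xyz": [0.5, 3.0, -0.5], "spin": 0}]
```

>>> {"op": "arm_command", "data": {
  "rows": [
    {"xyz":[-0.5,-2.5,0.5],"spin":0},
    {"xyz":[-1.5,-6.5,2.0],"spin":0},
    {"xyz":[-1.5,-9.0,1.5],"spin":0},
    {"xyz":[-1.5,-6.0,1.0],"spin":0},
    {"xyz":[0,-1.5,0.0],"spin":0},
    {"xyz":[0.5,2.5,-0.5],"spin":0},
    {"xyz":[1.0,5.0,-0.5],"spin":0},
    {"xyz":[1.0,5.5,-1.0],"spin":0},
    {"xyz":[1.0,4.5,-1.0],"spin":0},
    {"xyz":[0.5,3.0,-0.5],"spin":0}
  ]
}}

```text
time: 33.55
eef_pos: [0.4989, 0.1192, 0.2465]
eef_rot: [0.766, 0.643, -0.0, 0.0]
force: [1.5, -0.7, 2.3]
finger_gap: 0.0352
finger_force: 10.0
```

```bash
python3 obs.py 3; cp H.json H11.json; python3 step.py -0.37 1.3
```

```text
33.55 [(-0.342, 0.02), (-0.344, 0.07)] [ 22.9 116.9  13.7] [ 1.5 -0.7  2.3]
33.6 [(-0.342, 0.02), (-0.344, 0.07)] [ 22.9 117.2  13.7] [ 1.9 -0.4  2.4]
33.65 [(-0.344, 0.03), (-0.346, 0.07)] [ 22.9 116.8  13.7] [ 0.7 -0.6  2.9]
jumps [-0.1  0.2  0.6 -0.1  0.  -0.4 -0.2  0.1 -0.4  0.2  0.3  0.3  0.   0.
  0.1  0.   0.7  1.2  1.4  0.3 -0.6 -0.6  0.4 -1.  -1.5 -0.  -0.6 -0.1]
p [ 1.769  0.522  0.032  0.01  -0.016] sd [0.014 0.033 0.007 0.004 0.002]
resid [ 1.  1. -3. nan  2.  0. -1. nan  0. -2.  1. nan  0. -0.  0. nan]
state [-0.3468 -0.0401] a 0.23656383629311606
u [0.241 0.247 0.251 0.255 0.256 0.258 0.258 0.259 0.259 0.259]
pred [-0.347 -0.352 -0.356 -0.36  -0.362 -0.362 -0.362 -0.362 -0.362 -0.362
 -0.362] [-0.362  0.   ]
spread end [0.    0.003] [-0.362 -0.007] [-0.361  0.   ]
[{"xyz": [0.0, 1.0, -0.5], "spin": 0}, {"xyz": [0.5, 0.5, -0.0], "spin": 0}, {"xyz": [0, 1.0, -0.5], "spin": 0}, {"xyz": [0.0, 0.5, 0.0], "spin": 0}, {"xyz": [0.0, 0.5, -0.0], "spin": 0}, {"xyz": [0.0, 0, -0.0], "spin": 0}, {"xyz": [0.0, 0.0, -0.0], "spin": 0}, {"xyz": [0.0, 0.0, -0.0], "spin": 0}, {"xyz": [0.0, 0.0, -0.0], "spin": 0}, {"xyz": [0.0, 0.0, -0.0], "spin": 0}]
```

Nearly landed and slow; hold one call, then lower the lever gently.

>>> {"op": "arm_command", "data": {
  "rows": [
    {"xyz":[0,0,0],"spin":0},
    {"xyz":[0,0,0],"spin":0},
    {"xyz":[0,0,0],"spin":0},
    {"xyz":[0,0,0],"spin":0},
    {"xyz":[0,0,0],"spin":0},
    {"xyz":[0,0,0],"spin":0},
    {"xyz":[0,0,0],"spin":0},
    {"xyz":[0,0,0],"spin":0},
    {"xyz":[0,0,0],"spin":0},
    {"xyz":[0,0,0],"spin":0}
  ]
}}

```text
time: 34.95
eef_pos: [0.4989, 0.1188, 0.2467]
eef_rot: [0.766, 0.643, 0.0, 0.0]
force: [1.4, -0.7, 1.6]
finger_gap: 0.0355
finger_force: 10.0
```

```bash
python3 holdlog.py; python3 obs.py 2
python3 - <<'E'
import json
from mv import *
H=json.load(open("H.json"));a=H["ka"][-1]
o,c=rows(np.linspace(a,-.15,11)[1:],cur=H["cur"]);print(json.dumps(o))
o,c=rows(np.r_[np.linspace(-.15,-.46,9)[1:],-.46,-.46],cur=c);print(json.dumps(o),c)
E
```

```text
34.95 [(-0.36, 0.01), (-0.36, 0.0)] [ 22.9 116.5  13.9] [ 1.4 -0.7  1.6]
35.0 [(-0.36, 0.01), (-0.36, 0.0)] [ 22.8 116.4  13.9] [ 1.7 -1.7  0.9]
[{"xyz": [-1.5, -6.5, 1.5], "spin": 0}, {"xyz": [-1.0, -6.5, 1.0], "spin": 0}, {"xyz": [-1.5, -6.5, 1.0], "spin": 0}, {"xyz": [-1.0, -6.5, 0.5], "spin": 0}, {"xyz": [-1.5, -7.0, 0.5], "spin": 0}, {"xyz": [-1.5, -6.5, 0.0], "spin": 0}, {"xyz": [-1.0, -6.5, 0.0], "spin": 0}, {"xyz": [-1.5, -6.5, -0.5], "spin": 0}, {"xyz": [-1.0, -7.0, -0.5], "spin": 0}, {"xyz": [-1.5, -6.5, -1.0], "spin": 0}]
[{"xyz": [-1.5, -6.5, -1.0], "spin": 0}, {"xyz": [-1.0, -6.5, -1.5], "spin": 0}, {"xyz": [-1.5, -6.5, -1.5], "spin": 0}, {"xyz": [-1.0, -6.5, -2.0], "spin": 0}, {"xyz": [-1.5, -6.0, -2.0], "spin": 0}, {"xyz": [-1.0, -6.5, -2.5], "spin": 0}, {"xyz": [-1.5, -6.0, -2.5], "spin": 0}, {"xyz": [-1.0, -6.0, -3.0], "spin": 0}, {"xyz": [0.0, 0.0, 0.0], "spin": 0}, {"xyz": [0.0, 0.0, 0.0], "spin": 0}] [0. 0. 0.]
```

On the stop. Lower the lever to its released angle, then open slowly.

>>> {"op": "arm_command", "data": {
  "rows": [
    {"xyz":[-1.5,-6.5,1.5],"spin":0},
    {"xyz":[-1.0,-6.5,1.0],"spin":0},
    {"xyz":[-1.5,-6.5,1.0],"spin":0},
    {"xyz":[-1.0,-6.5,0.5],"spin":0},
    {"xyz":[-1.5,-7.0,0.5],"spin":0},
    {"xyz":[-1.5,-6.5,0.0],"spin":0},
    {"xyz":[-1.0,-6.5,0.0],"spin":0},
    {"xyz":[-1.5,-6.5,-0.5],"spin":0},
    {"xyz":[-1.0,-7.0,-0.5],"spin":0},
    {"xyz":[-1.5,-6.5,-1.0],"spin":0}
  ]
}}

```text
time: 36.3
eef_pos: [0.4858, 0.0523, 0.2491]
eef_rot: [0.766, 0.643, 0.0, -0.0]
force: [2.7, -0.4, -0.6]
finger_gap: 0.0351
finger_force: 10.0
```

>>> {"op": "arm_command", "data": {
  "rows": [
    {"xyz":[-1.5,-6.5,-1.0],"spin":0},
    {"xyz":[-1.0,-6.5,-1.5],"spin":0},
    {"xyz":[-1.5,-6.5,-1.5],"spin":0},
    {"xyz":[-1.0,-6.5,-2.0],"spin":0},
    {"xyz":[-1.5,-6.0,-2.0],"spin":0},
    {"xyz":[-1.0,-6.5,-2.5],"spin":0},
    {"xyz":[-1.5,-6.0,-2.5],"spin":0},
    {"xyz":[-1.0,-6.0,-3.0],"spin":0},
    {"xyz":[0.0,0.0,0.0],"spin":0},
    {"xyz":[0.0,0.0,0.0],"spin":0}
  ]
}}

```text
time: 37.55
eef_pos: [0.476, 0.0023, 0.2332]
eef_rot: [0.766, 0.643, 0.0, -0.0]
force: [5.3, 0.3, -3.2]
finger_gap: 0.0351
finger_force: 10.0
```

>>> {"op": "arm_command", "data": {
  "rows": [
    {"xyz":[0,0,0],"spin":0},
    {"xyz":[0,0,0],"spin":0},
    {"xyz":[0,0,0],"spin":0},
    {"xyz":[0,0,0],"spin":0},
    {"xyz":[0,0,0],"spin":0},
    {"xyz":[0,0,0],"spin":0},
    {"xyz":[0,0,0],"spin":0},
    {"xyz":[0,0,0],"spin":0},
    {"xyz":[0,0,0],"spin":0},
    {"xyz":[0,0,0],"spin":0}
  ],
  "claw": 0.62
}}

```text
time: 38.8
eef_pos: [0.4759, 0.0023, 0.2332]
eef_rot: [0.766, 0.643, 0.0, -0.0]
force: [-0.2, -0.3, 0.1]
finger_gap: 0.057
finger_force: 0.0
```

```bash
python3 look.py 2
```

```text
38.8 [(-0.358, 0.05), (-0.362, 0.01)] shift [-0.1 -0.   0.4] F [-0.2 -0.3  0.1]
38.85 [(-0.358, 0.04), (-0.362, 0.01)] shift [-0.1 -0.   0.4] F [-0.5 -0.3 -0.6]
```

>>> {"op": "arm_command", "data": {
  "rows": [
    {"xyz":[0,0,10],"spin":0},
    {"xyz":[0,0,15],"spin":0},
    {"xyz":[0,0,20],"spin":0},
    {"xyz":[0,0,25],"spin":0},
    {"xyz":[0,0,20],"spin":0},
    {"xyz":[0,0,15],"spin":0},
    {"xyz":[0,0,10],"spin":0},
    {"xyz":[0,0,5],"spin":0},
    {"xyz":[0,0,0],"spin":0},
    {"xyz":[0,0,0],"spin":0}
  ]
}}

```text
time: 40.15
eef_pos: [0.4755, 0.0023, 0.3525]
eef_rot: [0.766, 0.643, -0.001, -0.0]
force: [0.9, -0.3, -0.4]
finger_gap: 0.057
finger_force: 0.0
```

>>> {"op": "arm_command", "data": {
  "rows": [
    {"xyz":[0,0,0],"spin":0},
    {"xyz":[0,0,0],"spin":0},
    {"xyz":[0,0,0],"spin":0},
    {"xyz":[0,0,0],"spin":0},
    {"xyz":[0,0,0],"spin":0},
    {"xyz":[0,0,0],"spin":0},
    {"xyz":[0,0,0],"spin":0},
    {"xyz":[0,0,0],"spin":0},
    {"xyz":[0,0,0],"spin":0},
    {"xyz":[0,0,0],"spin":0}
  ]
}}

```text
time: 41.4
eef_pos: [0.4759, 0.0022, 0.3532]
eef_rot: [0.766, 0.643, 0.0, 0.0]
force: [-0.1, -0.5, -0.1]
finger_gap: 0.057
finger_force: 0.0
```

```bash
python3 look.py 1; python3 -c "
from workcell import ticket
print(ticket.hand_in())"
```

```text
41.4 [(-0.36, 0.01), (-0.294, 0.25)] shift [-1.000e-01 -1.000e-01  1.204e+02] F [-0.1 -0.5 -0.1]
the job is handed in; nothing more can be done
None
```

The job is handed in at 41.4 s with no verdict returned: by my measurements the pointer stayed within 0.08 rad of the mark for about 6 s or more, then fell off it and swung up once on the way down before easing slowly on to the rest stop, and the lever is released with the hand clear.

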